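# Feed a blank along the fence into the screw press

## Task

Wind the red handwheel of the screw press open until its shoe is well clear of the top of the laminated wooden block. Then pick up the yellow push stick and with it (never with the hand) first bring the block snug against the aluminium fence where it lies, and feed it along the fence, pressed against it all the way, under the shoe until it stops against the steel end stop. Put the push stick back flat in its grey tray, let go, and leave everything else on the bench where it is.

Things in the scene. Friction and masses are not known exactly. Their poses are not given: they have to be found in the camera images.
- jig: Fixed rigid plywood press jig, may be turned about the vertical. Origin: on the table, mid-length. Axes: z up, -y is the feed direction, +x points across to the fence. Bed top at z = 16 mm, x = -75 to 115, y = -240 to 240 mm. The block fully home has its centre at x = 20, y = -125. A green C-frame press stands over the bed: see press_arm.
- stop_face (a point): Middle of the foot of the steel end stop's stopping face (20, -185, 16 mm in the jig's frame). The stop is 30 mm tall above the bed and 50 mm wide (jig x = -5 to 45 mm).
- press_arm (a point): Middle of the top of the green press arm on the screw axis (20, -135, 121 mm in the jig's frame). The arm is 30 mm thick, its underside 91 mm above the table, and covers jig x = -5 to 113, y = -158 to -112 mm; its column behind the fence covers x = 73 to 113, y = -160 to -110 mm.
- press_wheel (a joint): Angle of the press screw in rad: 0 = lowest (found between 0 and 0.4), 3.92 = top; grows counter-clockwise seen from above. Screw, wheel and shoe rise 6.37 mm per rad. At 0 the shoe's underside is 28 mm above the bed; the block is 40 mm tall, so the shoe clears it from 1.9 rad on. Takes about 0.1 N m to turn and stays where it is left.
- wheel_grip (a point): Centre of the red handwheel: on the screw axis, at half height of its rim. The wheel is a plain disc 56 mm in diameter, 18 mm thick, the stem's end 9 mm above its top; it turns and rises with the screw. At joint 0 this point is 154 mm above the table, 33 mm above the top of the press arm. Grip it across the rim from above at any angle.
- shoe_face (a point): Centre of the underside of the steel press shoe (36 mm in diameter, 10 mm thick), rises with the screw.
- fence: Fixed aluminium fence rail on the jig, 400 mm long, 20 mm thick, 24 mm tall, its face towards the block at jig x = 45 mm, from jig y = -200 to 200 mm; origin at the centre of its underside on the bed; axes as the jig's.
- block: Loose block glued up of light, dark and light wood: 50 mm (x) by 120 mm (y) by 40 mm tall, 0.12 to 0.24 kg. Origin: centre of its underside. Its -y end leads, its +x side goes against the fence. It starts on the bed at the +y end of the jig, 10 to 25 mm off the fence and up to 0.1 rad askew.
- block_front (a point): Middle of the leading vertical edge of the block on the fence side (25, -60, 20 mm in the block's frame).
- block_rear (a point): Middle of the trailing vertical edge of the block on the fence side (25, 60, 20 mm in the block's frame).
- stick: Loose yellow push stick, 210 mm long, 0.14 kg, stands upright by itself. Origin: on its flat underside below the handle. Axes: z up, +x to the tip, +y to its left (the fence side when x points in the feed direction). Handle to grip: upright plate 14 mm thick (y), x = -28 to 32, free from z = 32 up to 85 mm. A rear foot reaches back to x = -75 mm.
- stick_corner (a point): Inner corner of the stick's head (85, -25, 14 mm in the stick's frame). The head, 28 mm tall from the underside, takes the block's trailing corner away from the fence: a heel plate with its pushing face at x = 85 (y = -37 to 15 mm), and a cheek with inner face at y = -25, 12 mm thick, reaching to x = 135 mm. With the block square in it, the stick's x axis runs through the block's middle.
- stick_mid (a point): Middle of the push stick's underside (30, -11, 0 mm in the stick's frame).
- tray: Fixed grey tray, 260 mm (x) by 90 mm (y), 16 mm tall, walls and floor 5 mm thick; origin at the centre of its underside. The push stick starts in it, its x axis along the tray's within 0.05 rad. A stick put back centred has stick_mid over the tray's origin, 5 mm above the table.
- glue: Bystander: white bottle with orange cap, 52 mm across, 110 mm tall; origin centre of its underside.
- tin: Bystander: steel can with paper label, 72 mm across, 85 mm tall; origin centre of its underside.
- tape: Bystander: cardboard-brown roll, 84 mm across, 24 mm tall; origin centre of its underside.
- driver: Bystander: screwdriver lying on the table.
- spanner: Bystander: wrench lying on the table.
- mug: Bystander: blue mug, 76 mm across, 85 mm tall; origin centre of its underside.
- setup_block: Bystander: brass block 25 x 40 x 20 mm on the jig's bed behind the fence; origin centre of its underside.
- offcut: Bystander: wooden offcut 50 x 90 x 22 mm; origin centre of its underside.
Mind the look-alikes: they are no part of the job. There is more than one size of the stick; the one meant has the size given above. Leave any blue look-alike of the block alone.

How it is judged:
By the outcome, as a careful person would: the job done as asked, in the order asked, and still so for the second after the job is handed in, with the robot touching nothing.
It also fails if it takes over 72 s, if anything falls off the work surface, if the arm or the gripper's body presses on something with over 40 N, if the wrist force passes 120 N, or if a joint passes its speed limit or range.

## Robot

A 6-joint arm with a two-finger parallel gripper is mounted at the origin on the work surface. World frame = base frame: x ahead of the robot, y to its left, z up, the work surface at z = 0. Lengths are in mm, angles in rad, forces in N, time in s.
With the tool pointing down it reaches from about 275 to 1000 mm from the base axis. Payload 8.4 kg.
Tool frame: the origin (TCP) lies midway between the tips of the shut fingers; the grasp point (between the pads) lies 19 mm behind it; z points along the fingers, y is the direction in which the jaws open and shut (so a half turn about z gives the same grasp; the last joint's range is limited). The gripper opens to 85 mm and grips with 20 to 120 N. Pads are 22 mm wide; open, the fingers measure 114 mm over their backs; the gripper's body (76 mm by 85 mm) begins 54 mm behind the grasp point. The pads swing forward as they close: fully open they stand 13 mm farther back than shut.
Start: joints at [1.204, 0.353, 1.633, -0, 1.155, -0.002], TCP at [222.975, 583.875, 231.281] pointing down, gripper open.
Joint ranges: [-2.63, 2.63], [-0.92, 2.1], [0.06, 2.66], [-1.3, 4.44], [0, 2.69], [-3.02, 3.02]. Speed limits (rad/s): [2.22, 2.22, 2.79, 3.14, 3.14, 3.14].

## Interface

Orientations are given as [roll, pitch, yaw] about the fixed x, y, z axes, in that order (R = Rz(yaw) Ry(pitch) Rx(roll)).
In Python, from rig import r gives the robot as it stands. The module is installed in compiled form; this text tells all that it offers.
- The arm moves only by the tool drive_tool, never from a script. Its argument "moves" is a list of rows, each a list of 3 entries, a list of its own where there are three numbers: the closure, from 0 (fully open) to 1 (shut), then the shift along the tool's x, y, z in cm, then the turn about the tool's z in degrees. In form: [[claw, [dx, dy, dz], roll], ...]. A call has 1 to 12 rows; each row is the pose to reach, as a shift and turn from the pose measured when the call began, along the tool's axes at that moment; what a row does not reach only later rows make up. A row lasts 1/8 s, in which the tool goes at most 62.5 mm and 10.7 degrees, less where a joint would pass 70% of its speed; a pose out of reach is approached as far as the arm can. A call with a gripper value outside its range is refused whole. The fingers move at their own pace and stop on an object; "grip_force" is the grip in N (left out, the last holds). Time passes only in rows, so rows that repeat a pose let the fingers close. It gives the time, the measured TCP pose, the force and the opening at its end, in the units of the state.
- r.sense(): the state, without advancing time (a new reading comes with each control period).
- r.grab_frame(name): name is "side" or "top"; returns a dict with "color" (400x640x3 uint8, red, green, blue), "fx", "fy", "cx", "cy" (pixels), "pose" (4x4, takes a point from camera to world coordinates). Camera axes: x right, y up, looking along -z (the intrinsics and any distortion apply to the point x, -y, -z); pixel columns grow to the right and rows downward; lengths in mm; the calibration is good to about 2 mm. A picture is of the moment at which its call begins. There is no depth.
- r.sign_off(): hands the job in, once; it reports no verdict.
Trained networks look in the newest picture that a camera, given by its name, has taken for a name from the list of things; names that differ only in an ending like _2 or _b are one class to them, and where a whole thing is asked for, a point or a joint stands for the part that bears it (a point fixed in the world has none). Each returns a list of dicts, best first, with "score" (0 to 1); they miss things now and then, are a little off and sometimes report something else, mostly with a low value. They report only what shows in the picture. A call takes as long as a camera call. They do not tell look-alikes from the thing itself.
- r.outline_of(thing, camera): "mask" (400x640 bool, what is visible of it) and "at" ([column, row] in pixels, amid what is visible of it).
- r.spot_point(thing, camera): "at" ([column, row] in pixels: a listed point, or the origin of a listed thing).
The state is a dict: "clock": time; "qpos": joint angles; "qvel": joint speeds; "joint_efforts": joint torques, N m; "eef_pos": TCP position; "tcp_rot": TCP orientation; "contact_force": force on the tool from outside, world axes, zero at the start; "wrist_torque": the same for the moment, N m; "opening": opening from 0.0 (shut) to 1.0 (fully open).
Only numpy, scipy, OpenCV 4.12 (cv2) and the standard library are available. Lean on these libraries where they do the work, as an engineer would, in place of code of your own. Each camera call takes 0.05 s, during which the arm holds its last target.

## Working session

There is one attempt and no reset: what is moved stays moved. The work goes in short steps, Python scripts to look and compute and a tool call to move; the robot and the scene stay as the last step left them, time stands still between calls to the robot, and variables do not carry over. Pictures are saved under pics/ and viewed, and the job is handed in when it is done.

Besides the shell and the picture viewer there is one more tool, called after "Call:" as a command line: name --argument value ..., lists and objects as JSON in quotes. drive_tool: Moves the arm, as the interface text tells. Its arguments: {"type":"object","properties":{"moves":{"type":"array"},"grip_force":{"type":"number"}},"required":["moves"]}

```bash
mkdir -p pics; ls
python3 - <<'E'
from rig import r
import cv2,numpy as np
s=r.sense()
for k,v in s.items(): print(k,np.round(v,3))
for n in("side","top"):
    f=r.grab_frame(n); cv2.imwrite(f"pics/{n}0.png",f["color"][:,:,::-1]); print(n,f["fx"],f["fy"],f["cx"],f["cy"],f.keys()); print(np.round(f["pose"],3))
E
```

```text
pics
clock 0.0
qpos [ 1.204  0.354  1.634 -0.     1.155 -0.002]
qvel [ 0.003  0.    -0.001 -0.     0.002 -0.003]
joint_efforts [ 1.0000e-03 -6.0524e+01 -3.4207e+01  0.0000e+00  9.0000e-03 -0.0000e+00]
eef_pos [222.827 583.429 230.566]
tcp_rot [-3.14   0.     2.777]
contact_force [-0.33  -0.616  0.285]
wrist_torque [0.035 0.008 0.025]
opening 0.999
side 500.38578647013196 500.38578647013196 329.30207461055477 201.75300637745042 dict_keys(['color', 'fx', 'fy', 'cx', 'cy', 'pose'])
[[ 7.28000e-01  3.29000e-01 -6.01000e-01 -5.26378e+02]
 [-6.85000e-01  3.78000e-01 -6.22000e-01 -1.02502e+03]
 [ 2.20000e-02  8.65000e-01  5.01000e-01  9.39524e+02]
 [ 0.00000e+00  0.00000e+00  0.00000e+00  1.00000e+00]]
top 389.64045426365556 389.64045426365556 318.28389222497464 201.26836881868033 dict_keys(['color', 'fx', 'fy', 'cx', 'cy', 'pose'])
[[ 6.400000e-02  9.780000e-01 -1.990000e-01  2.618780e+02]
 [-9.980000e-01  6.100000e-02 -1.900000e-02  7.639000e+00]
 [-6.000000e-03  2.000000e-01  9.800000e-01  1.184672e+03]
 [ 0.000000e+00  0.000000e+00  0.000000e+00  1.000000e+00]]
```

View pics/side0.png

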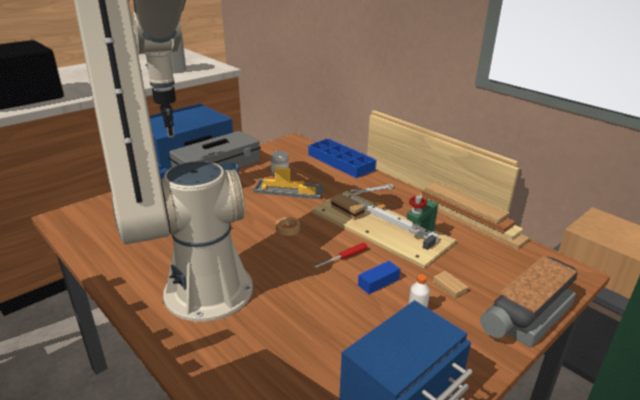

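View pics/top0.png

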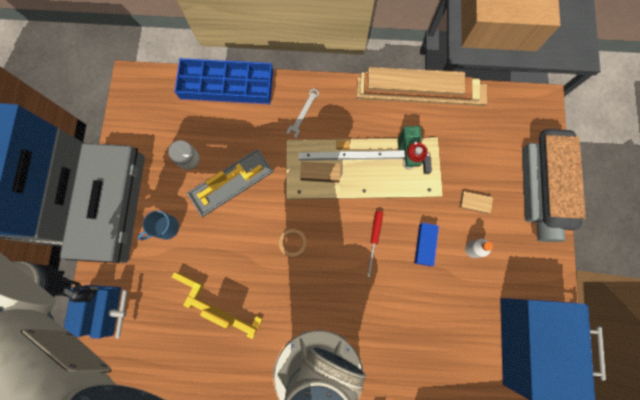

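The side view shows the jig around (390,225), with the press at (425,210) and the tray with a stick at (288,187). The top view shows the jig at (365,165), the wheel at (417,152), the tray with a stick at (230,183), and a larger yellow stick lying at (220,305).

```bash
cat > h.py <<'E'
import numpy as np,cv2
from rig import r
CAM={}
def frame(n):
    f=r.grab_frame(n); CAM[n]=f; return f
def ray(n,px):
    f=CAM[n]; d=np.array([(px[0]-f["cx"])/f["fx"],-(px[1]-f["cy"])/f["fy"],-1.0]); P=np.array(f["pose"])
    d=P[:3,:3]@d; return P[:3,3],d/np.linalg.norm(d)
def onz(n,px,z):
    o,d=ray(n,px); return o+d*(z-o[2])/d[2]
def tri(pa,pb,a="side",b="top"):
    o1,d1=ray(a,pa);o2,d2=ray(b,pb)
    A=np.stack([d1,-d2],1); t=np.linalg.lstsq(A,o2-o1,rcond=None)[0]
    x1=o1+t[0]*d1;x2=o2+t[1]*d2
    return (x1+x2)/2,np.linalg.norm(x1-x2)
def proj(n,X):
    f=CAM[n];P=np.array(f["pose"]); c=P[:3,:3].T@(np.asarray(X,float)-P[:3,3])
    return np.array([f["cx"]+f["fx"]*c[0]/-c[2], f["cy"]-f["fy"]*c[1]/-c[2]])
def spots(names,cams=("side","top")):
    out={}
    for t in names:
        for c in cams:
            l=r.spot_point(t,c); out[t,c]=[(round(float(d["score"]),2),np.round(d["at"],1)) for d in l[:3]]
    return out
E
python3 - <<'E'
from h import *
import pickle
for n in("side","top"): frame(n)
names=["jig","stop_face","press_arm","wheel_grip","shoe_face","fence","block","block_front","block_rear","stick","stick_corner","stick_mid","tray","setup_block","press_wheel"]
S=spots(names)
for t in names:
    a,b=S[t,"side"],S[t,"top"]; print(t,a,b)
    for i in a[:2]:
        for j in b[:2]:
            X,e=tri(i[1],j[1]); print("   ",np.round(X,1),round(e,1))
print(r.sense()["clock"])
E
```

```text
Traceback (most recent call last):
  File "h.py", line 23, in spots
    l=r.spot_point(t,c); out[t,c]=[(round(float(d["score"]),2),np.round(d["at"],1)) for d in l[:3]]
ValueError: it knows: block, block_front, block_rear, driver, fence, glue, jig, mug, offcut, press_arm, setup_block, shoe_face, spanner, stick, stick_corner, stick_mid, stop_face, tape, tin, tray, wheel_grip
```

Run:
```python
import cv2
a=cv2.imread("pics/top0.png");b=cv2.imread("pics/side0.png")
cv2.imwrite("pics/ct1.png",cv2.resize(a[120:210,275:460],None,fx=4,fy=4,interpolation=cv2.INTER_CUBIC))
cv2.imwrite("pics/cs1.png",cv2.resize(b[140:280,240:460],None,fx=3.6,fy=3.6,interpolation=cv2.INTER_CUBIC))
cv2.imwrite("pics/ct2.png",cv2.resize(a[140:350,150:300],None,fx=2.8,fy=2.8,interpolation=cv2.INTER_CUBIC))
```

```text
(no output)
```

View pics/ct1.png

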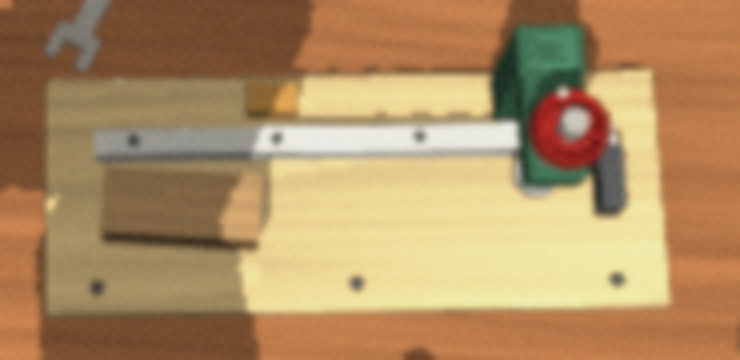

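View pics/cs1.png

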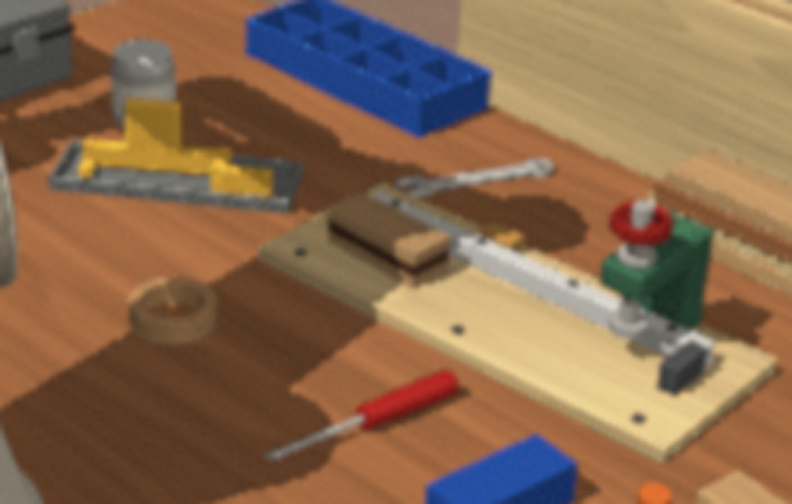

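View pics/ct2.png

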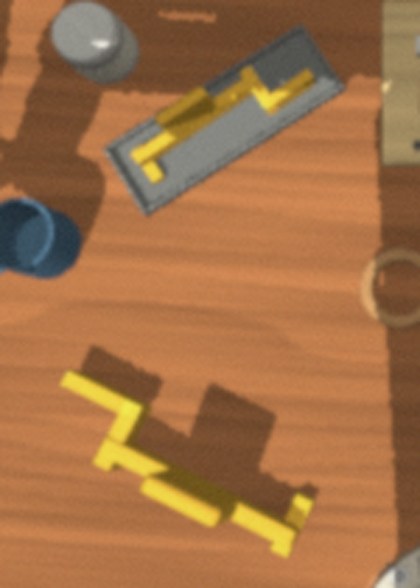

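The scene has two yellow sticks. One lies in the grey tray at top px (230,183), the other on the bare table at (220,305), and the table one looks larger. The stick wanted starts in the tray and is 210 mm long. The enlarged crop ct2 agrees with this, and I'll check the length by measurement.

Run:
```python
from h import *
for n in("side","top"): frame(n)
names=["jig","stop_face","press_arm","wheel_grip","shoe_face","fence","block","block_front","block_rear","stick","stick_corner","stick_mid","tray"]
S=spots(names)
for t in names:
    a,b=S[t,"side"],S[t,"top"]; print(t,a,b)
    for i in a[:2]:
        for j in b[:2]:
            X,e=tri(i[1],j[1]); print("   ",np.round(X,1),round(e,1))
print(r.sense()["clock"])
```

```text
jig [(0.68, array([376.4, 228.5])), (0.25, array([361., 210.]))] [(0.96, array([364.7, 177.1])), (0.29, array([372.9, 242.8]))]
    [ 585.9 -108.7   10.7] 1.1
    [ 416.7 -171.9  107. ] 119.0
    [548.1 -89.3  95.5] 35.9
    [ 396.7 -148.9  171.4] 79.9
stop_face [(0.72, array([426.1, 245.7]))] [(0.72, array([421.4, 167. ]))]
    [ 629.9 -284.5   11.3] 0.4
press_arm [(0.9, array([415. , 210.2]))] [(0.76, array([412.2, 155.5]))]
    [ 626.  -229.1  122.6] 3.2
wheel_grip [(0.79, array([420. , 201.9]))] [(0.73, array([373.2, 241.3])), (0.63, array([415.4, 152.8])), (0.61, array([187.5, 159.7]))]
    [ 447.9 -215.1  205.4] 249.4
    [ 628.9 -235.3  152.6] 8.8
shoe_face [(0.77, array([411.7, 229.9]))] [(0.56, array([405.6, 165.3])), (0.24, array([411.3, 154.8]))]
    [ 620.7 -227.6   48.3] 0.5
    [ 640.6 -232.4   48.8] 33.8
fence [(0.24, array([372.1, 190.8]))] [(0.73, array([363.8, 155.7])), (0.51, array([405.2, 163. ]))]
    [599.1 -82.  145.6] 27.3
    [ 539.3 -165.6  213.5] 82.4
block [(0.97, array([349.7, 207.3])), (0.64, array([377.8, 282.9]))] [(0.9, array([425.6, 241.3])), (0.65, 
[... 807 characters left out ...]
 array([339.4, 259.2]))] [(0.93, array([226.4, 314.7])), (0.61, array([222.2, 184.4]))]
    [248.6 143.9 219.6] 226.0
    [534.6 331.5  12.6] 1.1
    [280.6  72.8  27.2] 462.5
    [ 719.   362.2 -431.3] 243.4
stick_corner [(0.65, array([301.2, 190.6]))] [(0.97, array([246.3, 169.6])), (0.72, array([192. , 287.5])), (0.16, array([364.3, 155.2]))]
    [582.4 268.4   3.5] 17.7
    [324.9 208.  171.5] 310.5
stick_mid [(0.83, array([292. , 189.1]))] [(0.96, array([229.7, 180.5])), (0.75, array([245.2, 169. ])), (0.73, array([363.7, 152.8]))]
    [554.4 309.9   1.7] 7.2
    [567.1 279.2  13.7] 51.5
tray [(0.83, array([288.4, 187.8]))] [(0.97, array([230. , 184.2]))]
    [537.1 305.8  15.5] 1.5
3.0
```

```bash
cat > fitjig.py <<'E'
from h import *
from scipy.optimize import least_squares
for n in("side","top"): frame(n)
obs=[("top",(115,240,16),(286.75,139.5)),("top",(115,-240,16),(438,137.5)),("top",(-75,-240,16),(442,195.7)),("top",(-75,240,16),(286.75,198)),
("side",(-75,-240,16),(425.6,266)),("side",(115,-240,16),(455.6,240.6)),("side",(-75,240,16),(312.8,208.9)),("side",(115,240,16),(345.6,191.4)),
("top",(20,-185,16),(421.4,167)),("side",(20,-185,16),(426.1,245.7)),("top",(20,-135,121),(412.2,155.5)),("side",(20,-135,121),(415,210.2)),
("top",(45,200,40),(275+95/4,120+158/4)),("top",(65,200,40),(275+95/4,120+130/4))]
def J(p,X):
    c,s=np.cos(p[2]),np.sin(p[2]); return np.array([p[0]+c*X[0]-s*X[1],p[1]+s*X[0]+c*X[1],X[2]])
def res(p,which=("side","top")): return np.concatenate([proj(n,J(p,X))-o for n,X,o in obs if n in which])
if __name__=="__main__":
  for w in (("side","top"),("side",),("top",)):
    f=least_squares(lambda p:res(p,w),[590,-108,0],loss="soft_l1",x_scale=[10,10,.1])
    print(w,np.round(f.x,4)); print(np.round(f.fun.reshape(-1,2),1).tolist())
E
python3 fitjig.py
```

```text
('side', 'top') [ 5.949660e+02 -1.035543e+02  7.770000e-02]
[[-0.7, 0.4], [-0.2, 0.1], [0.5, 0.6], [-0.9, 0.7], [-0.7, -1.0], [1.0, -1.0], [-1.2, -0.5], [0.4, -1.1], [1.1, -0.2], [0.5, -0.8], [2.1, 1.0], [2.2, 1.3], [-0.4, -0.9], [-0.5, -0.1]]
('side',) [ 5.912205e+02 -1.050329e+02  7.630000e-02]
[[-1.1, -0.3], [0.7, -0.3], [-1.7, -0.0], [0.0, -0.7], [0.1, -0.2], [1.8, 1.9]]
('top',) [ 5.957412e+02 -1.035807e+02  7.860000e-02]
[[-0.7, 0.3], [-0.2, -0.2], [0.5, 0.3], [-0.8, 0.5], [1.1, -0.5], [2.1, 0.7], [-0.4, -1.1], [-0.4, -0.3]]
```

```bash
cat >> h.py <<'E'
def rot(rpy):
    from scipy.spatial.transform import Rotation as R
    return R.from_euler("xyz",rpy).as_matrix()
def go(target,yaw=None):
    s=r.sense(); R=rot(s["tcp_rot"]); d=R.T@(np.array(target,float)-np.array(s["eef_pos"]))/10
    roll=None
    if yaw is not None: roll=np.degrees(-(yaw-s["tcp_rot"][2]))
    print("d cm",np.round(d,2),"roll",roll,"from",np.round(s["eef_pos"],1),np.round(s["tcp_rot"],3),"t",s["clock"])
def j2w(p,X):
    c,s=np.cos(p[2]),np.sin(p[2]); return np.array([p[0]+c*X[0]-s*X[1],p[1]+s*X[0]+c*X[1],X[2]])
E
python3 - <<'E'
from h import *
p=[594.5,-104,0.0777]
print(j2w(p,(20,-135,121)))
go((625,-236,215),-0.29)
E
```

```text
[ 624.91860596 -237.04025109  121.        ]
d cm [-66.81 -62.25   1.63] roll 175.71372915248503 from [223.  583.9 231.3] [ 3.142 -0.     2.777] t 3.1
```

Call:
drive_tool --moves '[[0, [-4.2, -3.9, 0.0], 10.5], [0, [-8.4, -7.8, 0.0], 21], [0, [-12.6, -11.7, 0.0], 31.5], [0, [-16.8, -15.6, 0.0], 42], [0, [-21, -19.5, 0], 52.5], [0, [-25.2, -23.4, 0], 63], [0, [-29.4, -27.3, 0], 73.5], [0, [-33.6, -31.2, 0], 84], [0, [-37.8, -35.1, 0], 94.5], [0, [-42, -39, 0], 105], [0, [-46.2, -42.9, 0], 115.5], [0, [-50.4, -46.8, 0], 126]]'

```text
clock: 4.6
eef_pos: [527.6, -35.1, 231.6]
tcp_rot: [3.141, -0.001, 0.571]
contact_force: [0.2, 0.7, 1.1]
opening: 1.003
```

```bash
python3 -c "
from h import *
go((625,-236,200),-0.29);print(np.round(r.sense()['qpos'],3))"
```

```text
d cm [-2.68 22.17  3.16] roll 49.35192671997647 from [527.6 -35.1 231.6] [ 3.141e+00 -1.000e-03  5.710e-01] t 4.6
[-0.069  0.203  1.838  0.     1.1    0.93 ]
```

Call:
drive_tool --moves '[[0, [-0.6, 4.4, 0.3], 10], [0, [-1.2, 9, 0.8], 20], [0, [-1.8, 14, 1.4], 30], [0, [-2.3, 18.5, 2.2], 40], [0, [-2.7, 22.2, 3.2], 49], [0, [-2.7, 22.2, 3.2], 49.4], [0, [-2.7, 22.2, 3.2], 49.4]]'

```text
clock: 5.48
eef_pos: [624.5, -235.9, 199.4]
tcp_rot: [-3.141, 0.0, -0.289]
contact_force: [0.1, -0.0, 0.5]
opening: 1.003
```

Run:
```python
from h import *
for n in("side","top"):
    f=frame(n); im=f["color"][:,:,::-1].copy(); s=r.sense()
    c=proj(n,s["eef_pos"]); print(n,c)
    x,y=int(c[0]),int(c[1]); cr=im[y-45:y+55,x-65:x+65]
    cr=cv2.resize(cr,None,fx=5,fy=5,interpolation=cv2.INTER_CUBIC)
    for X,col in(((0,0,0),(255,0,255)),):
        q=(c-[x-65,y-45])*5; cv2.circle(cr,tuple(int(v) for v in q),4,col,1)
    cv2.imwrite(f"pics/{n}1.png",cr)
go((625,-236,200),-0.29);print(np.round(s['qpos'],3))
```

```text
side [419.54817541 189.71555318]
top [420.87924119 147.33981722]
d cm [0.04 0.05 0.  ] roll 0.06794740429179812 from [ 624.7 -235.4  200. ] [-3.141e+00 -1.000e-03 -2.890e-01] t 5.575
[-3.630e-01  4.460e-01  1.565e+00  1.000e-03  1.129e+00  1.496e+00]
```

View pics/side1.png

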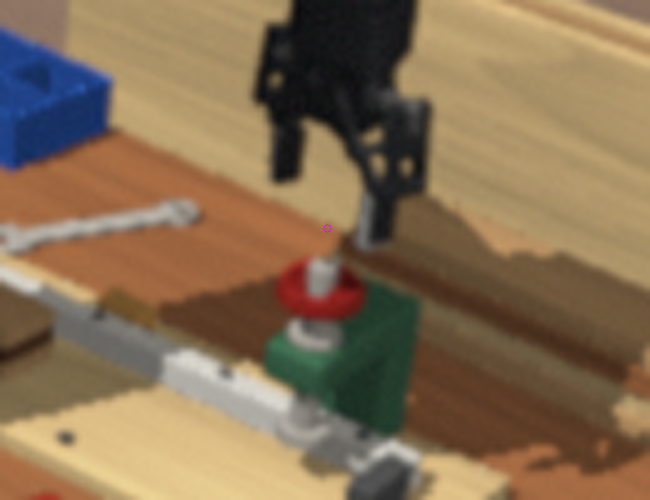

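View pics/top1.png

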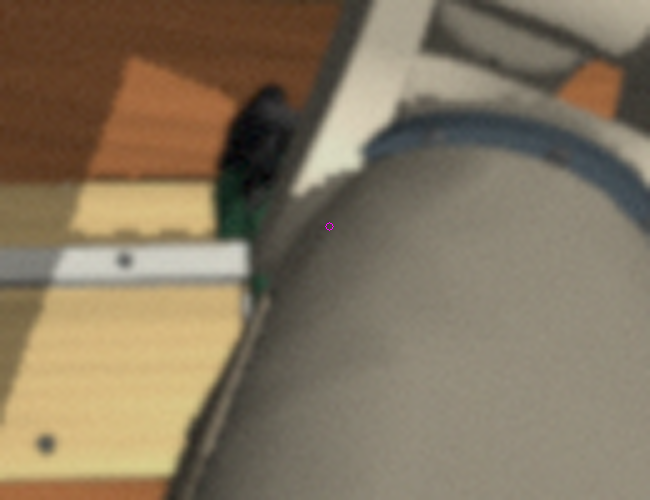

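The side view shows the fingers astride the wheel, with the TCP column (327) within about 1 px of the stem (322 in the 5x crop). The top view is blocked by the arm. Next I'll go down and grip.

Call:
drive_tool --moves '[[0, [0, 0, 3.5], 0], [0, [0, 0, 6.0], 0], [0, [0, 0, 6.6], 0], [0, [0, 0, 6.6], 0], [0.3, [0, 0, 6.6], 0], [0.6, [0, 0, 6.6], 0], [1, [0, 0, 6.6], 0], [1, [0, 0, 6.6], 0], [1, [0, 0, 6.6], 0]]' --grip_force 50

```text
clock: 6.7
eef_pos: [625.7, -235.4, 135.6]
tcp_rot: [-3.141, -0.003, -0.289]
contact_force: [0.5, 2.0, 6.3]
opening: 0.641
```

Run:
```python
from h import *
f=frame("side"); im=f["color"][:,:,::-1]
s=r.sense(); c=proj("side",s["eef_pos"]); print(c,s["eef_pos"],s["contact_force"],s["wrist_torque"],s["opening"])
x,y=int(c[0]),int(c[1]); cv2.imwrite("pics/side2.png",cv2.resize(im[y-45:y+55,x-65:x+65],None,fx=5,fy=5,interpolation=cv2.INTER_CUBIC))
```

```text
[417.45182804 207.35997636] [ 625.70031095 -235.4351935   135.54900786] [0.29886051 2.19310222 6.33838047] [ 0.20690715 -0.01668022 -0.0550512 ] 0.6357098833716861
```

View pics/side2.png

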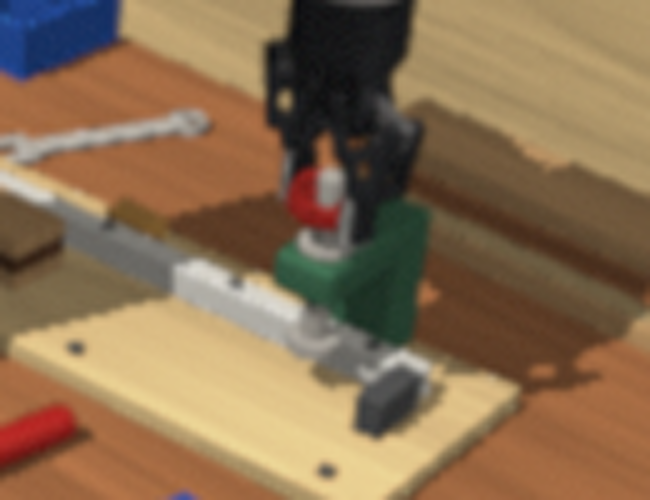

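The wheel is gripped: the opening of 0.64 is about 54 mm, and the picture shows the red wheel between the pads. Next I'll wind it counter-clockwise, rising with the screw.

Call:
drive_tool --moves '[[1, [0, 0, -0.06], -5], [1, [0, 0, -0.17], -15], [1, [0, 0, -0.28], -25], [1, [0, 0, -0.39], -35], [1, [0, 0, -0.5], -45], [1, [0, 0, -0.61], -55], [1, [0, 0, -0.72], -65], [1, [0, 0, -0.83], -75], [1, [0, 0, -0.94], -85], [1, [0, 0, -1.05], -95], [1, [0, 0, -1.05], -95]]'

```text
clock: 8.12
eef_pos: [628.5, -237.3, 146.5]
tcp_rot: [3.131, 0.002, 1.372]
contact_force: [9.7, -6.0, -11.1]
opening: 0.637
```

Run:
```python
from h import *
f=frame("side"); im=f["color"][:,:,::-1]
s=r.sense(); c=proj("side",s["eef_pos"]); print(s["qpos"],s["eef_pos"],s["tcp_rot"],s["contact_force"],s["wrist_torque"],s["opening"])
x,y=418,207; cv2.imwrite("pics/side3.png",cv2.resize(im[y-45:y+55,x-65:x+65],None,fx=5,fy=5,interpolation=cv2.INTER_CUBIC))
```

```text
[-3.63258468e-01  5.01920022e-01  1.60529721e+00  9.07704835e-05
  1.02404668e+00 -1.62401964e-01] [ 628.53433835 -237.29007858  146.44740572] [3.13138720e+00 1.59301953e-03 1.36988490e+00] [  9.47227468  -6.86391598 -10.87356279] [-1.37255312 -2.45299881  0.03568927] 0.6399477741447793
```

View pics/side3.png

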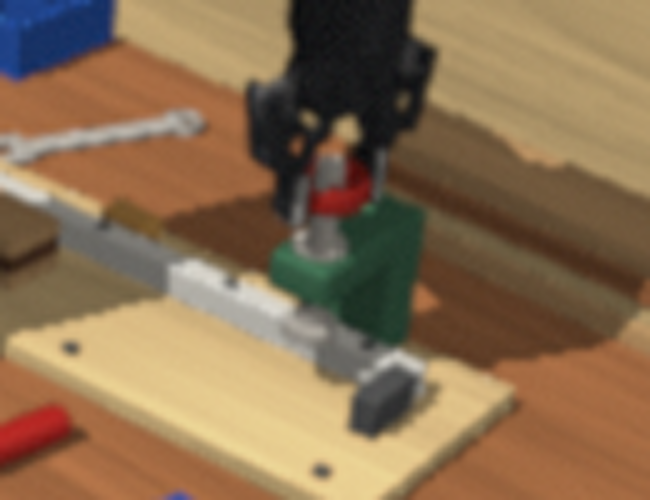

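The wheel has risen with the hand. The small side force shows its true centre is about 4 mm along tool x, so I'll wind the rest about that point.

Call:
drive_tool --moves '[[1, [0, 0.03, -0.06], -5], [1, [0.01, 0.1, -0.17], -15], [1, [0.03, 0.16, -0.28], -25], [1, [0.07, 0.21, -0.39], -35], [1, [0.11, 0.26, -0.5], -45], [1, [0.16, 0.3, -0.61], -55], [1, [0.21, 0.34, -0.72], -65], [1, [0.27, 0.36, -0.83], -75], [1, [0.34, 0.37, -0.94], -85], [1, [0.38, 0.37, -1.0], -92], [1, [0.38, 0.37, -1.0], -92]]'

```text
clock: 9.55
eef_pos: [632.8, -234.5, 156.6]
tcp_rot: [-3.139, 0.01, 2.975]
contact_force: [1.2, -1.4, -2.1]
opening: 0.639
```

Run:
```python
from h import *
f=frame("side"); im=f["color"][:,:,::-1]
s=r.sense(); print(s["qpos"],s["eef_pos"],s["tcp_rot"],s["contact_force"],s["wrist_torque"],s["opening"])
x,y=418,207; cv2.imwrite("pics/side4.png",cv2.resize(im[y-45:y+55,x-65:x+65],None,fx=5,fy=5,interpolation=cv2.INTER_CUBIC))
```

```text
[-3.56982243e-01  4.95311713e-01  1.59102517e+00 -3.34563438e-04
  1.04466032e+00 -1.75903890e+00] [ 632.80857353 -234.5180871   156.55630616] [-3.13932388  0.01035376  2.97303121] [ 0.2809515  -1.44251876 -2.08282472] [-0.05811416  0.00268191  0.13167363] 0.6371179211321872
```

View pics/side4.png

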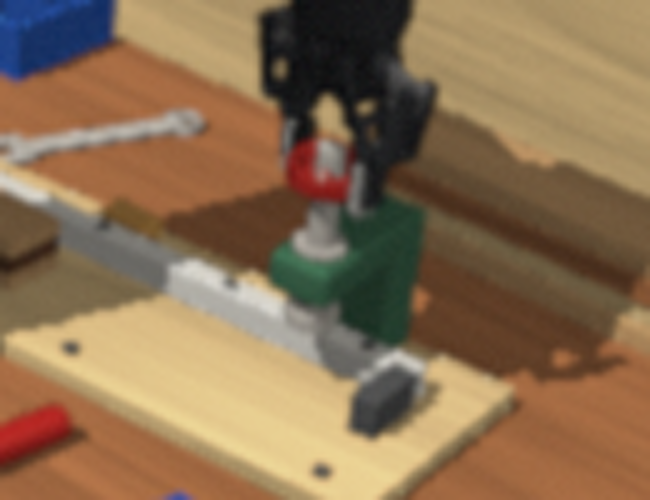

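The shoe now stands well above its earlier place (5x crop, (308,305)). The hand rose 21 mm over 3.26 rad, as the screw lead predicts. I'll let go, rise, and work out the stick, tray and block poses.

Call:
drive_tool --moves '[[0.5, [0, 0, 0], 0], [0, [0, 0, 0], 0], [0, [0, 0, 0], 0], [0, [0, 0, -3], 0], [0, [0, 0, -6.5], 0], [0, [0, 0, -9.5], 0]]'

```text
clock: 10.35
eef_pos: [632.1, -234.1, 253.1]
tcp_rot: [-3.139, 0.011, 2.973]
contact_force: [-0.4, -0.3, -0.3]
opening: 0.996
```

```bash
cat > fitsil.py <<'E'
from h import *
from scipy.optimize import minimize, least_squares
ST=[(-75,115-42,-7,7,0,12)]
STICK=[(-28,32,-7,7,28,85),(73,85,-37,15,0,28),(73,135,-37,-25,0,28),(-75,85,-7,7,0,28)]
def corners(b): return [(x,y,z) for x in b[:2] for y in b[2:4] for z in b[4:6]]
def sil(n,p,z0,boxes):
    m=np.zeros((400*4,640*4),np.uint8)
    for b in boxes:
        q=np.array([proj(n,j2w(p,c)+[0,0,z0]) for c in corners(b)])
        cv2.fillConvexPoly(m,cv2.convexHull(np.round((q+.5)*4).astype(np.int32)),1)
    return m
E
python3 - <<'E'
from fitsil import *
for n in("side","top"): frame(n)
# tray from rim corners
px=[(105,150),(302,27),(345,88),(148,213)]
T=[onz("top",(150+a/2.8,140+b/2.8),16) for a,b in px]
print(np.round(T,1))
T=np.array(T);c=T.mean(0); d=(T[1]+T[2]-T[0]-T[3]); print("tray",c,np.arctan2(d[1],d[0]),np.linalg.norm(d)/2,np.linalg.norm(T[0]+T[1]-T[2]-T[3])/2)
a=cv2.imread("pics/top0.png");h=cv2.cvtColor(a,cv2.COLOR_BGR2HSV)
m=((h[:,:,0]>20)&(h[:,:,0]<32)&(h[:,:,1]>150)&(h[:,:,2]>60)).astype(np.uint8)
mm=m[140:350,150:300]*255; cv2.imwrite("pics/m.png",cv2.resize(mm,None,fx=2.8,fy=2.8))
print(h[185,215],h[170,262],h[165,240],h[190,208])
for t in("stick","tray","block"):
    for n in("side","top"):
        l=r.outline_of(t,n); print(t,n,[(round(d["score"],2),np.round(d["at"]),int(d["mask"].sum())) for d in l])
        np.save(f"{t}_{n}.npy",np.array([d["mask"] for d in l]))
E
```

```text
[[498.6 433.8  16. ]
 [653.4 230.7  16. ]
 [585.5 176.2  16. ]
 [431.8 377.8  16. ]]
tray [542.30892003 304.6278088   16.        ] -0.9196754022583378 254.42844032003933 87.09883720005153
[ 21 190 152] [ 20  62 135] [ 20 136 135] [ 26 180 238]
stick side [(0.55, array([288., 185.]), 614)]
stick top [(0.95, array([224., 175.]), 711), (0.59, array([186., 282.]), 183), (0.3, array([317., 174.]), 771)]
tray side [(0.84, array([288., 191.]), 456), (0.34, array([289., 228.]), 351)]
tray top [(0.8, array([234., 190.]), 1543), (0.44, array([343., 147.]), 109)]
block side [(0.94, array([350., 203.]), 551), (0.62, array([283., 182.]), 624), (0.58, array([378., 277.]), 872), (0.16, array([450., 285.]), 560)]
block top [(0.96, array([318., 174.]), 767)]
```

View pics/m.png

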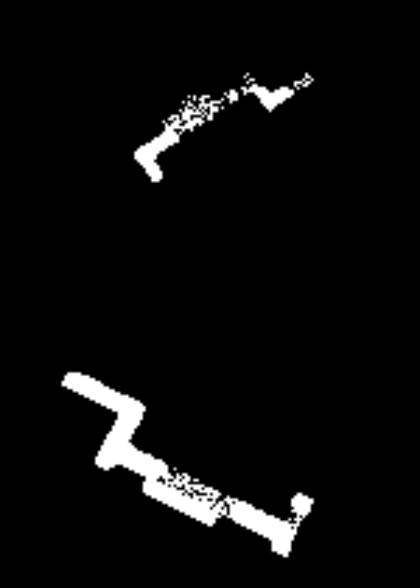

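Run:
```python
from fitsil import *
for n in("side","top"): frame(n)
M={"top":np.load("stick_top.npy")[0],"side":np.load("stick_side.npy")[0]}
STICK=[(-28,32,-7,7,12,85),(73,85,-37,15,0,28),(73,135,-37,-25,0,28),(-75,85,-7,7,0,14),(-75,-60,-37,15,0,14)]
STICKB=[b if i<4 else (-75,-60,-37,7,0,14) for i,b in enumerate(STICK)]
def iou(p,boxes,cams,z0=5):
    t=0
    for n in cams:
        s=sil(n,p,z0,boxes); s=cv2.resize(s.astype(np.float32),(640,400),interpolation=cv2.INTER_AREA)
        m=M[n].astype(np.float32); t+=np.minimum(s,m).sum()/np.maximum(s,m).sum()
    return t/len(cams)
for name,B in(("A",STICK),("B",STICKB)):
  for cams in(("top",),("side","top")):
    best=max(((iou(p,B,cams),p) for p in [(x,y,w) for x in range(520,556,6) for y in range(312,345,6) for w in(-.98,-.92,-.86)]),key=lambda v:v[0])
    f=minimize(lambda p:-iou((p[0],p[1],p[2]/100),B,cams),[best[1][0],best[1][1],best[1][2]*100],method="Nelder-Mead",options=dict(initial_simplex=np.array([[0,0,0],[5,0,0],[0,5,0],[0,0,5]])+[best[1][0],best[1][1],best[1][2]*100]))
    p=(f.x[0],f.x[1],f.x[2]/100);print(name,cams,np.round(p,3),-f.fun, "mid",j2w(p,(30,-11,0)))
p0=p
for n,box in(("top",(170,140,300,220)),("side",(240,140,340,210))):
    im=cv2.imread(f"pics/{n}0.png"); x0,y0,x1,y1=box
    S=sil(n,p0,5,STICKB); cr=cv2.resize(im[y0:y1,x0:x1],None,fx=6,fy=6,interpolation=cv2.INTER_CUBIC)
    s=cv2.resize(S[y0*4:y1*4,x0*4:x1*4],(cr.shape[1],cr.shape[0]),interpolation=cv2.INTER_NEAREST)
    cs,_=cv2.findContours(s,cv2.RETR_LIST,cv2.CHAIN_APPROX_NONE); cv2.drawContours(cr,cs,-1,(255,0,255),1)
    m=cv2.resize(M[n][y0:y1,x0:x1].astype(np.uint8),(cr.shape[1],cr.shape[0]),interpolation=cv2.INTER_NEAREST)
    cs,_=cv2.findContours(m,cv2.RETR_LIST,cv2.CHAIN_APPROX_NONE); cv2.drawContours(cr,cs,-1,(255,255,0),1)
    cv2.imwrite(f"pics/st_{n}.png",cr)
```

```text
A ('top',) [536.005 339.712  -0.894] 0.82831871509552 mid [546.22253928 309.4364323    0.        ]
A ('side', 'top') [536.366 341.562  -0.898] 0.784054160118103 mid [546.45296607 311.24313179   0.        ]
B ('top',) [536.737 340.01   -0.905] 0.8219232559204102 mid [546.63057083 309.62716516   0.        ]
B ('side', 'top') [536.398 341.919  -0.896] 0.7800191640853882 mid [546.55892289 311.62456144   0.        ]
```

View pics/st_top.png

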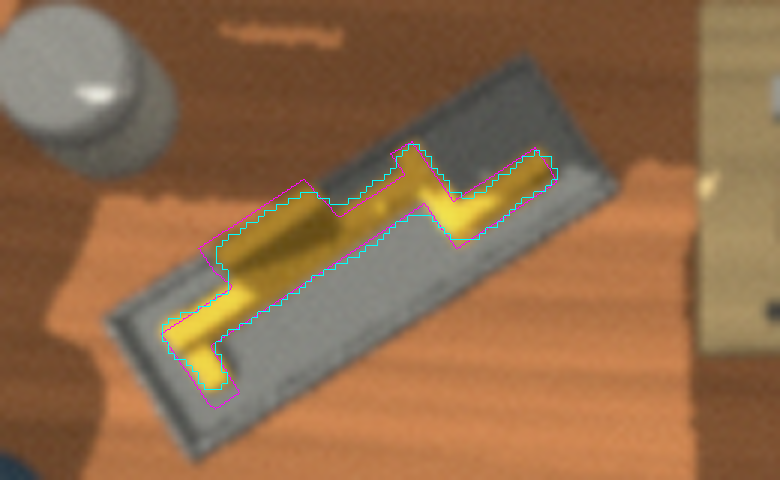

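View pics/st_side.png

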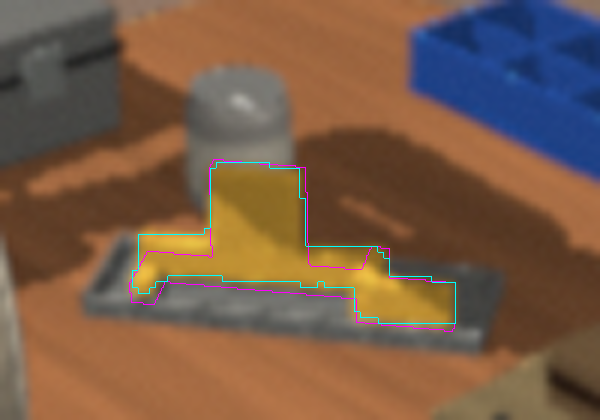

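The stick fit overlays well in both views and its size matches the 210 mm stick (the table one is about 290 mm long). Handle pose is about (536,340.5), yaw -0.90. Now I'll fit the block.

Run:
```python
from fitsil import *
for n in("side","top"): frame(n)
M={"top":np.load("block_top.npy")[0],"side":np.load("block_side.npy")[0]}
B=[(-25,25,-60,60,0,40)]
def iou(p,boxes,cams,z0=16):
    t=0
    for n in cams:
        s=sil(n,p,z0,boxes); s=cv2.resize(s.astype(np.float32),(640,400),interpolation=cv2.INTER_AREA)
        m=M[n].astype(np.float32); t+=np.minimum(s,m).sum()/np.maximum(s,m).sum()
    return t/len(cams)
for cams in(("top",),("side",),("side","top")):
    b=np.array([592,32,5.])
    f=minimize(lambda p:-iou((p[0],p[1],p[2]/100),B,cams),b,method="Nelder-Mead",options=dict(initial_simplex=np.array([[0,0,0],[8,0,0],[0,8,0],[0,0,8]])+b))
    p=(f.x[0],f.x[1],f.x[2]/100);print(cams,np.round(p,3),-f.fun)
    c,s=np.cos(.0777),np.sin(.0777)
    for j in((595,-103.5),(598.8,-102)):
        d=np.array(p[:2])-j; print("  in jig",np.round([c*d[0]+s*d[1],-s*d[0]+c*d[1],p[2]-.0777],3))
for n,box in(("top",(275,120,455,210)),("side",(300,170,460,280))):
    im=cv2.imread(f"pics/{n}0.png"); x0,y0,x1,y1=box;k=4
    cr=cv2.resize(im[y0:y1,x0:x1],None,fx=k,fy=k,interpolation=cv2.INTER_CUBIC)
    def dr(q,bx,z0,col):
        S=sil(n,q,z0,bx); s=S[y0*4:y1*4,x0*4:x1*4].copy()
        cs,_=cv2.findContours(s,cv2.RETR_LIST,cv2.CHAIN_APPROX_NONE); cv2.drawContours(cr,cs,-1,col,1)
    dr(p,B,16,(255,0,255)); dr((598.8,-102,.0777),[(45,65,-200,200,16,40)],0,(255,255,0)); dr((595,-103.5,.0777),[(45,65,-200,200,16,40)],0,(0,255,0))
    cv2.imwrite(f"pics/bl_{n}.png",cr)
go((536.5+1.2,340.5-1.6,150),None); print(r.sense()["qpos"])
```

```text
('top',) [ 5.87035e+02  3.06130e+01 -6.00000e-03] 0.9569578170776367
  in jig [ 2.47000e+00  1.34327e+02 -8.40000e-02]
  in jig [-1.43500e+00  1.33127e+02 -8.40000e-02]
('side',) [5.87368e+02 3.57960e+01 2.80000e-02] 0.9424916505813599
  in jig [ 3.20400e+00  1.39468e+02 -5.00000e-02]
  in jig [-7.01000e-01  1.38267e+02 -5.00000e-02]
('side', 'top') [ 5.87018e+02  3.23390e+01 -1.60000e-02] 0.9350088834762573
  in jig [ 2.58600e+00  1.36049e+02 -9.40000e-02]
  in jig [-1.31800e+00  1.34848e+02 -9.40000e-02]
d cm [18.98 54.93  9.8 ] roll None from [ 631.7 -234.1  250.9] [-3.14   0.009  2.973] t 10.95
[-3.56945698e-01  4.07022470e-01  1.50847351e+00 -2.48031967e-04
  1.21645713e+00 -1.75902845e+00]
```

View pics/bl_top.png

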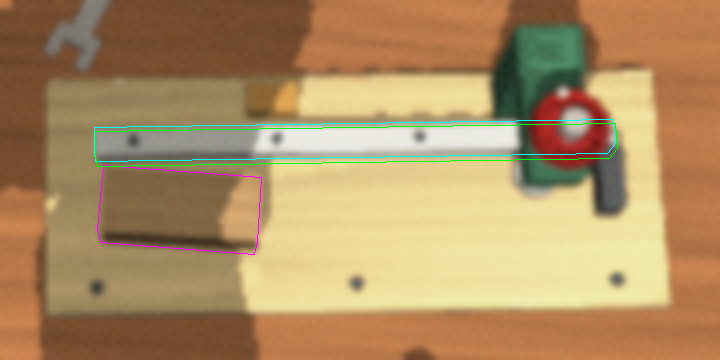

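View pics/bl_side.png

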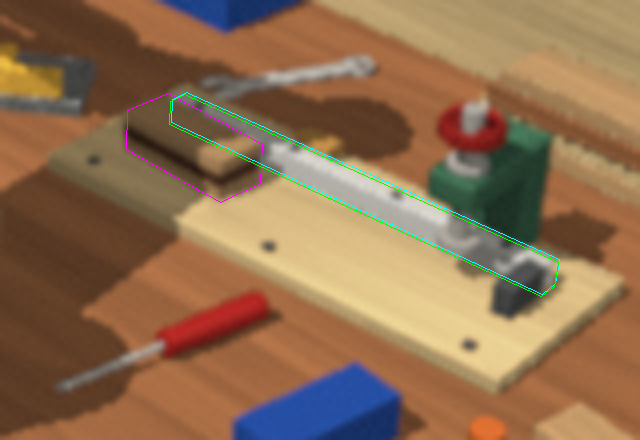

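The block sits about 20 mm off the fence, with its front about 0.08 rad further out than its rear. Top px are (318,174). The fence fit using the wheel-corrected jig pose (598.8,-102,0.078) matches well. Next, the stick.

Run:
```python
from h import *
go((539.5,340,140),2.241)
```

```text
d cm [18.83 55.07 10.8 ] roll 41.93899804876668 from [ 631.7 -234.1  250.9] [-3.14   0.009  2.973] t 10.95
```

Call:
drive_tool --moves '[[0, [1.9, 5.6, 0], 6], [0, [3.8, 11.2, 0], 12], [0, [5.7, 16.8, 0], 18], [0, [7.6, 22.4, 0], 24], [0, [9.5, 28, 0], 30], [0, [11.4, 33.6, 1], 36], [0, [13.3, 39.2, 3], 42], [0, [15.2, 44.8, 5], 42], [0, [17.1, 50.4, 7], 42], [0, [18.8, 55.1, 9], 42], [0, [18.8, 55.1, 10.8], 42], [0, [18.8, 55.1, 10.8], 42]]'

```text
clock: 12.45
eef_pos: [538.7, 339.4, 138.3]
tcp_rot: [3.14, 0.008, 2.241]
contact_force: [-0.3, -0.2, 0.3]
opening: 0.998
```

Run:
```python
from h import *
s=r.sense()
p=(536.4,340.5,-.9)
for n in("side","top"):
    f=frame(n); im=f["color"][:,:,::-1].copy()
    c=proj(n,[s["eef_pos"][0],s["eef_pos"][1],90]); x,y=int(c[0]),int(c[1])
    cr=cv2.resize(im[y-50:y+50,x-65:x+65],None,fx=5,fy=5,interpolation=cv2.INTER_CUBIC)
    for X,col in((s["eef_pos"],(255,0,255)),([s["eef_pos"][0],s["eef_pos"][1],90],(255,255,0))):
        q=(proj(n,X)-[x-65,y-50]+.5)*5; cv2.circle(cr,tuple(int(v) for v in q),4,col,1)
    cv2.imwrite(f"pics/{n}5.png",cr)
go((539.5,340,51),2.241)
```

```text
d cm [ 0.18 -0.04  8.92] roll -0.1176153467835887 from [540.2 339.2 140.3] [3.137 0.009 2.239] t 12.55
```

View pics/side5.png

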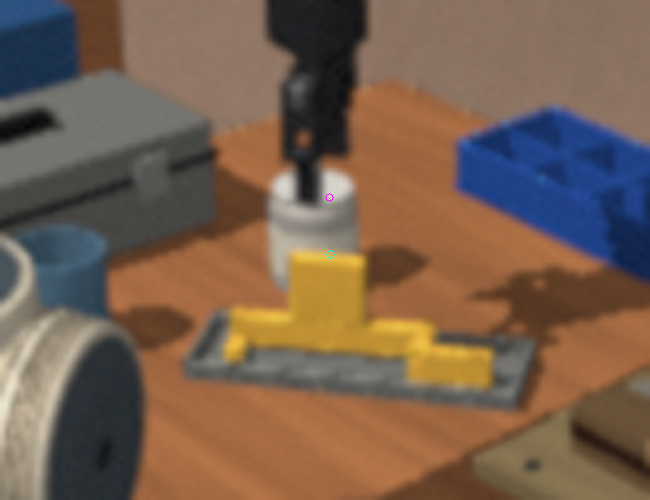

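View pics/top5.png

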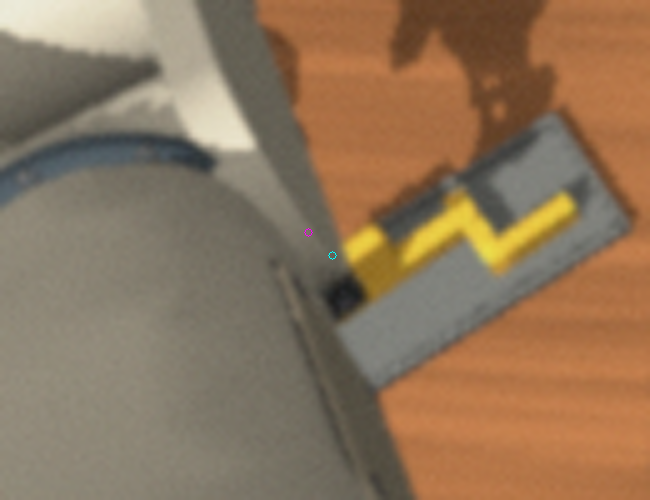

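The side view shows the handle top at (328,255), against the tool axis projected at (330,254), so the tool is centred. I'll check that the tin clears the open fingers.

Run:
```python
from h import *
frame("top")
t=onz("top",(150+88/2.8,140+32/2.8),85); print("tin",t)
s=r.sense(); e=np.array(s["eef_pos"]); R=rot(s["tcp_rot"])
d=t-e; print("tool frame",(R.T@d)[:2], s["clock"])
```

```text
tin [610.7554181  443.38655913  85.        ]
tool frame [ 38.7552724  119.29599691] 12.6
```

Call:
drive_tool --moves '[[0, [0, 0, 4.5], 0], [0, [0, 0, 8], 0], [0, [0, 0, 8.9], 0], [0, [0, 0, 8.9], 0], [0.5, [0, 0, 8.9], 0], [1, [0, 0, 8.9], 0], [1, [0, 0, 8.9], 0], [1, [0, 0, 8.9], 0], [1, [0, 0, 8.9], 0], [1, [0, 0, 8.9], 0]]' --grip_force 70

```text
clock: 13.85
eef_pos: [541.5, 339.1, 52.0]
tcp_rot: [3.136, 0.009, 2.239]
contact_force: [-0.4, -0.3, 3.2]
opening: 0.15
```

Run:
```python
from h import *
s=r.sense(); print(s["eef_pos"],s["tcp_rot"],s["contact_force"],s["opening"])
n="side";f=frame(n); im=f["color"][:,:,::-1].copy()
cv2.imwrite("pics/side6.png",cv2.resize(im[135:225,230:345],None,fx=6,fy=6,interpolation=cv2.INTER_CUBIC))
```

```text
[541.4640786  339.09647974  51.99551051] [3.13595303 0.00856512 2.23850005] [-0.37467883 -0.30288014  3.23854812] 0.1502220845562158
```

View pics/side6.png

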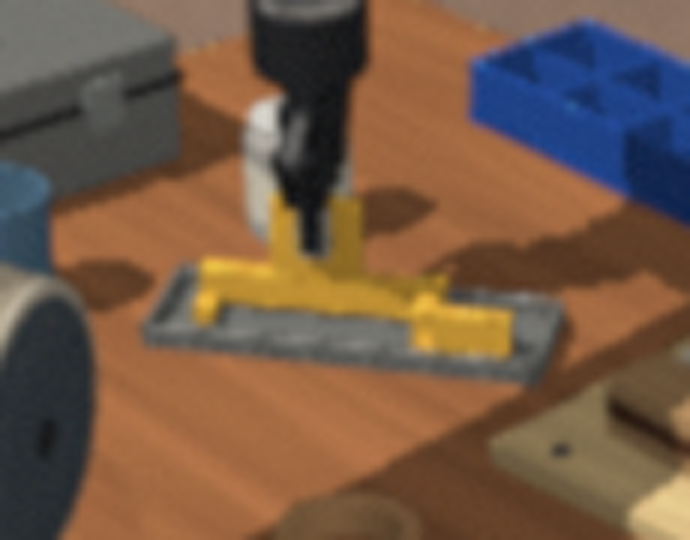

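Gripped: the opening is 12.8 mm on the 14 mm plate, centred on the handle. Lift next.

Call:
drive_tool --moves '[[1, [0, 0, -1.5], 0], [1, [0, 0, -4], 0], [1, [0, 0, -7], 0], [1, [0, 0, -8], 0], [1, [0, 0, -8], 0]]'

```text
clock: 14.52
eef_pos: [540.9, 339.5, 132.6]
tcp_rot: [3.135, 0.009, 2.239]
contact_force: [-0.1, -0.7, -1.3]
opening: 0.152
```

Run:
```python
from h import *
p=(598.8,-102,.0777)
t=j2w(p,(-13,285.5,130)); print(t); go(t,1.6485)
s=r.sense();print(s["contact_force"],s["opening"])
for n,(x0,y0,x1,y1) in(("side",(230,120,345,225)),("top",(160,120,320,240))):
    im=frame(n)["color"][:,:,::-1]; cv2.imwrite(f"pics/{n}7.png",cv2.resize(im[y0:y1,x0:x1],None,fx=5,fy=5,interpolation=cv2.INTER_CUBIC))
S=spots(["stick_corner"]);print(S)
```

```text
[563.67818713 181.62952643 130.        ]
d cm [-13.8   -7.99   0.33] roll 33.805722559763176 from [540.9 339.5 132.6] [3.135 0.009 2.239] t 14.525
[-0.13722185 -0.67108911 -1.31574314] 0.1522680062850829
{('stick_corner', 'side'): [(0.88, array([299.3, 168.8])), (0.57, array([362.3, 211. ]))], ('stick_corner', 'top'): [(0.88, array([237.3, 165.7])), (0.38, array([362.4, 173. ]))]}
```

View pics/side7.png

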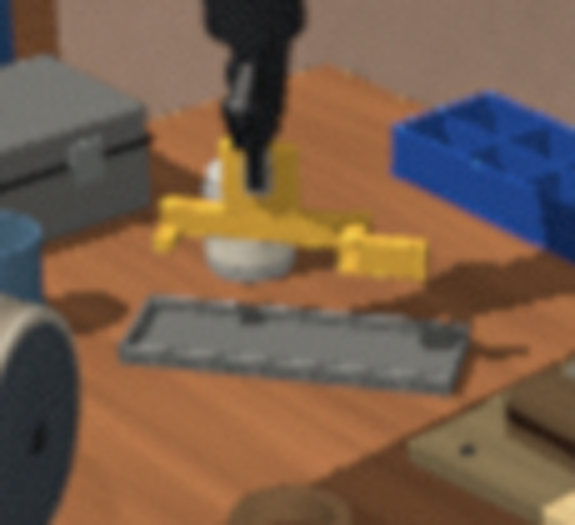

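View pics/top7.png

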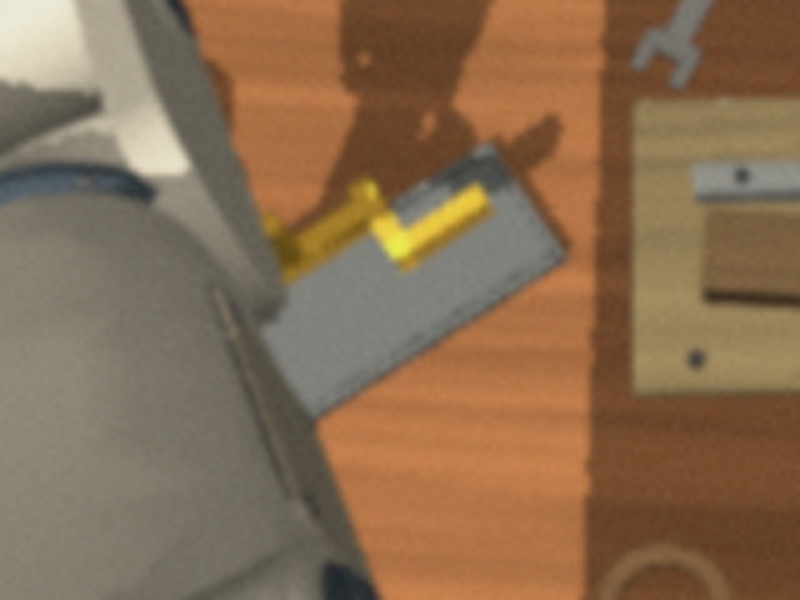

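Run:
```python
from fitsil import *
for n in("side","top"):frame(n)
X,e=tri((299.3,168.8),(237.3,165.7)); s=r.sense(); t=np.array(s["eef_pos"]); yw=s["tcp_rot"][2]-np.pi
c,sn=np.cos(yw),np.sin(yw); d=X-t; print(X,e,"stickframe rel",c*d[0]+sn*d[1],-sn*d[0]+c*d[1],d[2])
STICK=[(-28,32,-7,7,12,85),(73,85,-37,15,0,28),(73,135,-37,-25,0,28),(-75,85,-7,7,0,20),(-75,-63,-32,7,0,14)]
M={}
for n in("side","top"):
    l=r.outline_of("stick",n); M[n]=l[0]["mask"]; print(n,l[0]["score"],l[0]["at"],M[n].sum())
def iou(p,cams):
    v=0
    for n in cams:
        S=cv2.resize(sil(n,(p[0],p[1],yw),85.5,STICK if n=="side" else STICK[1:3]).astype(np.float32),(640,400),interpolation=cv2.INTER_AREA)
        m=M[n].astype(np.float32); 
        if n=="top": v+=(S*m).sum()/S.sum()
        else: v+=np.minimum(S,m).sum()/np.maximum(S,m).sum()
    return v
for cams in(("side",),):
    for dx in range(-6,9,1):
        print(dx, round(max(iou(t[:2]-dx*np.array([c,sn])+dy*np.array([-sn,c]),cams) for dy in(-4,-2,0,2,4)),3),end="; ")
```

```text
[569.97745332 271.87294387  99.67559367] 7.473154978780265 stickframe rel 71.17555918060788 -18.207965762042313 -31.263892411348337
side 0.93 [288.6, 167.7] 514
top 0.73 [233.4, 165.8] 370
-6 0.536; -5 0.549; -4 0.561; -3 0.575; -2 0.586; -1 0.597; 0 0.608; 1 0.62; 2 0.63; 3 0.64; 4 0.647; 5 0.654; 6 0.658; 7 0.665; 8 0.669;
```

Call:
drive_tool --moves '[[1, [-2.5, -1.5, 0], 7], [1, [-5.5, -3.2, 0], 14], [1, [-8.5, -4.9, 0], 21], [1, [-11.3, -6.5, 0], 28], [1, [-13.8, -8, 0.3], 33.8], [1, [-13.8, -8, 0.3], 33.8], [1, [-13.8, -8, 0.3], 33.8]]'

```text
clock: 15.8
eef_pos: [563.2, 181.7, 129.1]
tcp_rot: [3.133, 0.004, 1.65]
contact_force: [0.2, 0.1, -1.2]
opening: 0.156
```

Run:
```python
from fitsil import *
p=(598.8,-102,.0777)
t=j2w(p,(-13,285.5,70)); go(t,1.6485)
s=r.sense(); e=s["eef_pos"]
STICK=[(-28,32,-7,7,12,85),(73,85,-37,15,0,28),(73,135,-37,-25,0,28),(-75,85,-7,7,0,20),(-75,-63,-32,7,0,14)]
yw=s["tcp_rot"][2]-np.pi;c,sn=np.cos(yw),np.sin(yw)
for n,(x0,y0,x1,y1) in(("side",(270,140,400,240)),("top",(200,120,360,220))):
    im=frame(n)["color"][:,:,::-1]; cr=cv2.resize(im[y0:y1,x0:x1],None,fx=5,fy=5,interpolation=cv2.INTER_CUBIC)
    for b in STICK:
        S=sil(n,(e[0]-4*c,e[1]-4*sn,yw),e[2]-47,[b])[y0*4:y1*4,x0*4:x1*4]; S=cv2.resize(S,(cr.shape[1],cr.shape[0]),interpolation=cv2.INTER_NEAREST)
        cs,_=cv2.findContours(S,cv2.RETR_LIST,cv2.CHAIN_APPROX_NONE); cv2.drawContours(cr,cs,-1,(255,0,255),1)
    cv2.imwrite(f"pics/{n}8.png",cr)
```

```text
d cm [ 0.02 -0.    5.91] roll 0.058412499492781926 from [563.2 181.7 129.1] [3.133 0.004 1.65 ] t 15.8
```

View pics/side8.png

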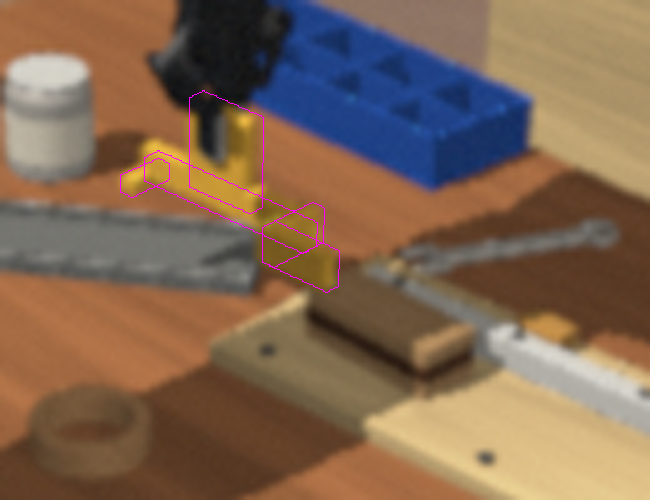

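View pics/top8.png

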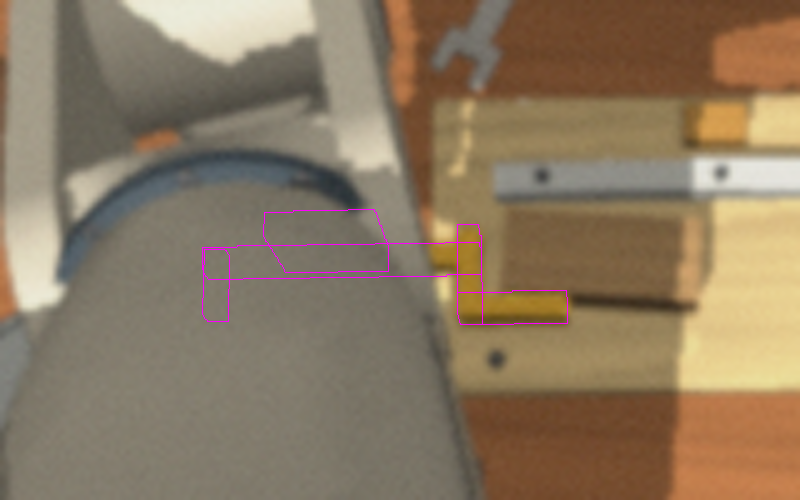

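The modelled stick overlays the real one nearly exactly, with the heel at top crop (482,270) and the cheek at (525,305), behind and outside the block. I'll lower it.

Call:
drive_tool --moves '[[1, [0, 0, 2.5], 0], [1, [0, 0, 5], 0], [1, [0, 0, 5.8], 0], [1, [0, 0, 5.8], 0], [1, [0, 0, 5.8], 0]]'

```text
clock: 16.52
eef_pos: [564.3, 182.4, 72.1]
tcp_rot: [3.132, 0.004, 1.651]
contact_force: [0.3, -0.2, -1.1]
opening: 0.158
```

```bash
cat > look.py <<'E'
from fitsil import *
import sys
STICK=[(-28,32,-7,7,12,85),(73,85,-37,15,0,28),(73,135,-37,-25,0,28),(-75,85,-7,7,0,20),(-75,-63,-32,7,0,14)]
p=(598.8,-102,.0777)
def look(tag,boxes=True):
    s=r.sense(); e=s["eef_pos"]
    yw=s["tcp_rot"][2]-np.pi;c,sn=np.cos(yw),np.sin(yw)
    cj,sj=np.cos(p[2]),np.sin(p[2]); d=np.array(e[:2])-p[:2]
    j=np.array([cj*d[0]+sj*d[1],-sj*d[0]+cj*d[1]]); F=np.array(s["contact_force"])
    print("TCP jig",np.round(j,1),"z",round(e[2],1),"cheek x",round(j[0]-25,1),"heel y",round(j[1]-81,1),"yaw rel",round(yw-p[2]+np.pi/2,4),"F jig",np.round([cj*F[0]+sj*F[1],-sj*F[0]+cj*F[1],F[2]],1),"t",round(s["clock"],2),"T",np.round(s["wrist_torque"],2))
    for n,(x0,y0,x1,y1) in(("side",(290,150,460,270)),("top",(270,120,450,220))):
        im=frame(n)["color"][:,:,::-1]; cr=cv2.resize(im[y0:y1,x0:x1],None,fx=4,fy=4,interpolation=cv2.INTER_CUBIC)
        if boxes:
          for b in STICK[1:3]:
            S=sil(n,(e[0]-4*c,e[1]-4*sn,yw),e[2]-47,[b])[y0*4:y1*4,x0*4:x1*4].copy()
            cs,_=cv2.findContours(S,cv2.RETR_LIST,cv2.CHAIN_APPROX_NONE); cv2.drawContours(cr,cs,-1,(255,0,255),1)
        cv2.imwrite(f"pics/{n}{tag}.png",cr)
if __name__=="__main__": look(sys.argv[1])
E
python3 look.py 9
```

```text
TCP jig [-12.4 286.2] z 72.1 cheek x -37.4 heel y 205.2 yaw rel 0.0021 F jig [ 0.3 -0.2 -1.1] t 16.52 T [ 0.07 -0.01 -0.06]
```

View pics/side9.png

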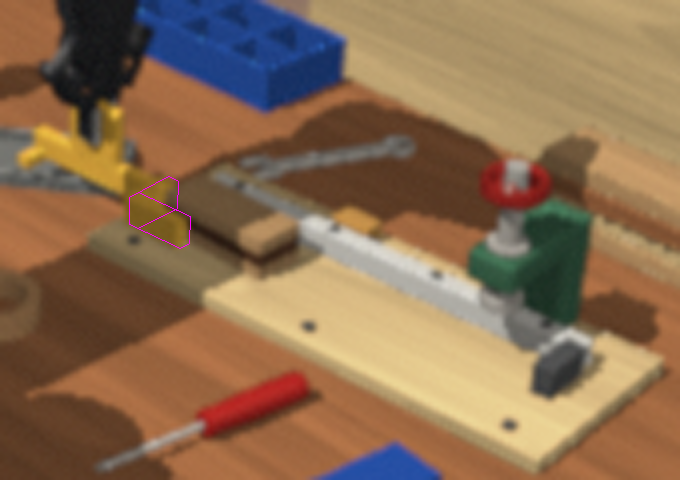

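View pics/top9.png

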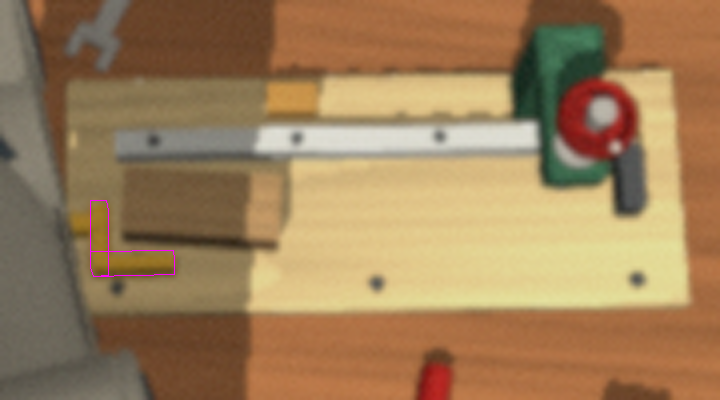

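Clear on both sides; the heel is about 10 mm behind the block. I'll close most of that gap, then push sideways toward the fence.

Call:
drive_tool --moves '[[1, [-0.4, 0.2, 0.1], 0], [1, [-0.6, 0.7, 0.2], 0], [1, [-0.6, 1.1, 0.2], 0], [1, [-0.6, 1.4, 0.2], 0], [1, [-0.6, 1.7, 0.2], 0], [1, [-0.6, 2.0, 0.2], 0], [1, [-0.6, 2.3, 0.2], 0], [1, [-0.6, 2.6, 0.2], 0], [1, [-0.6, 2.8, 0.2], 0], [1, [-0.6, 2.8, 0.2], 0]]'

```text
clock: 17.88
eef_pos: [592.4, 178.3, 70.2]
tcp_rot: [3.132, 0.004, 1.65]
contact_force: [-1.3, -1.3, -1.0]
opening: 0.154
```

```bash
python3 look.py 10
```

```text
TCP jig [ 15.4 279.9] z 70.2 cheek x -9.6 heel y 198.9 yaw rel 0.0017 F jig [-1.4 -1.2 -1. ] t 17.88 T [-0.09  0.39 -0.21]
```

View pics/top10.png

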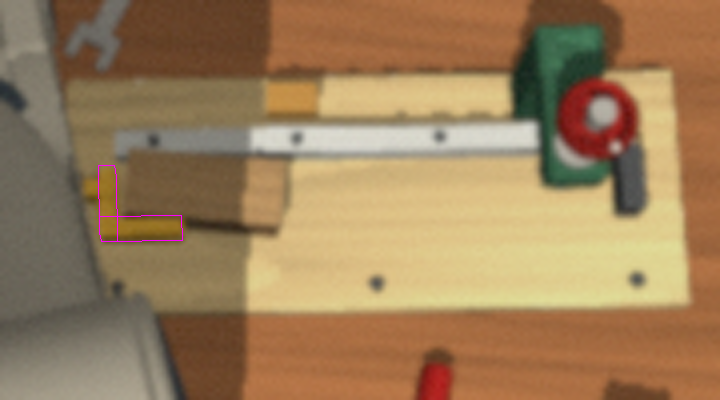

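The rear has moved in to the fence while the front lags. I'll keep pressing so the flat cheek swings the front in.

Call:
drive_tool --moves '[[1, [0, 0.15, 0], 0], [1, [0, 0.3, 0], 0], [1, [0, 0.45, 0], 0], [1, [0, 0.55, 0], 0], [1, [0, 0.65, 0], 0], [1, [0, 0.65, 0], 0]]'

```text
clock: 18.73
eef_pos: [597.7, 178.6, 70.0]
tcp_rot: [3.135, 0.004, 1.65]
contact_force: [-6.0, -0.7, -0.2]
opening: 0.156
```

```bash
python3 look.py 11
```

```text
TCP jig [ 20.7 279.9] z 70.0 cheek x -4.3 heel y 198.9 yaw rel 0.0012 F jig [-6.  -0.3 -0.2] t 18.73 T [-0.41  1.35 -0.58]
```

View pics/top11.png

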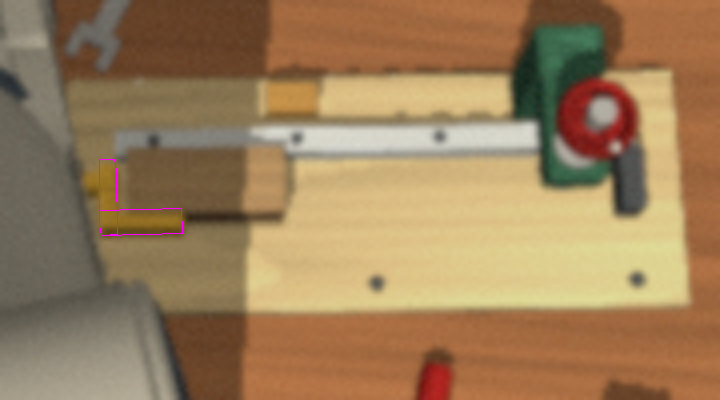

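Call:
drive_tool --moves '[[1, [0, 0.1, 0], 0], [1, [0, 0.25, 0], 0], [1, [0, 0.25, 0], 0]]'

```text
clock: 19.2
eef_pos: [598.3, 178.7, 69.7]
tcp_rot: [3.138, 0.004, 1.649]
contact_force: [-8.7, -1.0, 2.9]
opening: 0.155
```

```bash
python3 look.py 12
python3 - <<'E'
import cv2
a=cv2.imread("pics/top12.png")[100:260,80:330];cv2.imwrite("pics/t12.png",cv2.resize(a,None,fx=3,fy=3,interpolation=cv2.INTER_CUBIC))
E
```

```text
TCP jig [ 21.3 279.9] z 69.7 cheek x -3.7 heel y 198.9 yaw rel 0.0003 F jig [-8.8 -0.3  2.9] t 19.2 T [-0.52  1.79 -0.81]
```

View pics/t12.png

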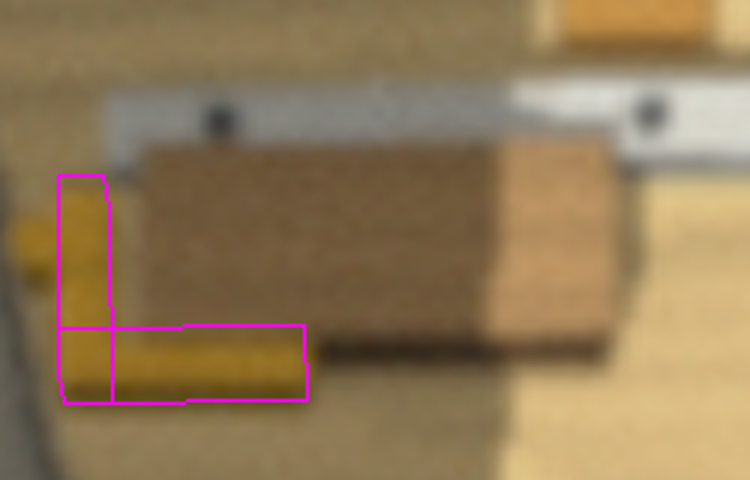

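View pics/side12.png

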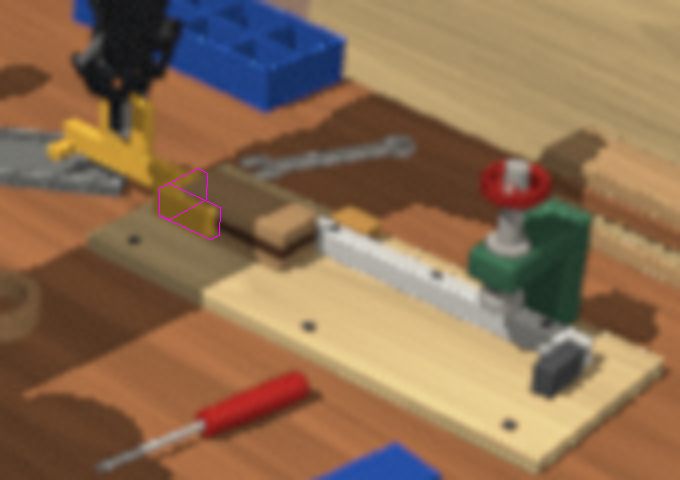

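The block is parallel to the fence, with 8.8 N on the cheek; the heel is still about 6 mm behind it. I'll feed in -y while holding a slight sideways press.

Call:
drive_tool --moves '[[1, [-0.3, 0.12, 0], 0], [1, [-0.6, 0.12, 0], 0], [1, [-1.0, 0.12, 0], 0], [1, [-1.5, 0.12, 0], 0], [1, [-2.1, 0.12, 0], 0], [1, [-2.8, 0.12, 0], 0], [1, [-3.5, 0.12, 0], 0], [1, [-4.0, 0.12, 0], 0]]'

```text
clock: 20.3
eef_pos: [601.1, 139.4, 69.3]
tcp_rot: [3.141, 0.003, 1.648]
contact_force: [-7.2, 3.4, -0.6]
opening: 0.153
```

```bash
python3 look.py 13
```

```text
TCP jig [ 21.  240.5] z 69.3 cheek x -4.0 heel y 159.5 yaw rel -0.0009 F jig [-6.9  4.  -0.6] t 20.3 T [ 0.81  1.45 -0.63]
```

View pics/top13.png

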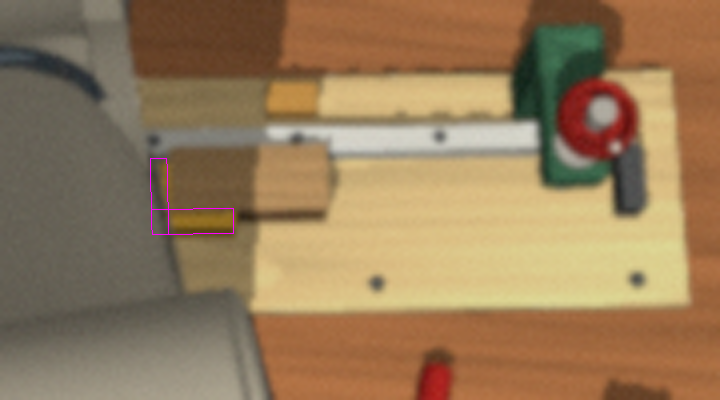

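The block is feeding along the fence, pressed with 7 N. Continue.

Call:
drive_tool --moves '[[1, [-0.5, 0.13, 0], 0], [1, [-1.1, 0.13, 0], 0], [1, [-1.8, 0.13, 0], 0], [1, [-2.5, 0.13, 0], 0], [1, [-3.3, 0.13, 0], 0], [1, [-4.1, 0.13, 0], 0], [1, [-4.9, 0.13, 0], 0], [1, [-5.7, 0.13, 0], 0], [1, [-6.5, 0.13, 0], 0], [1, [-7.2, 0.13, 0], 0], [1, [-7.8, 0.13, 0], 0], [1, [-8.2, 0.13, 0], 0]]'

```text
clock: 21.9
eef_pos: [607.5, 57.9, 69.2]
tcp_rot: [-3.139, 0.002, 1.647]
contact_force: [-6.3, 4.8, -0.8]
opening: 0.157
```

```bash
python3 look.py 14
```

```text
TCP jig [ 21.1 158.8] z 69.2 cheek x -3.9 heel y 77.8 yaw rel -0.0018 F jig [-5.9  5.3 -0.8] t 21.9 T [ 0.78  1.3  -0.57]
```

View pics/top14.png

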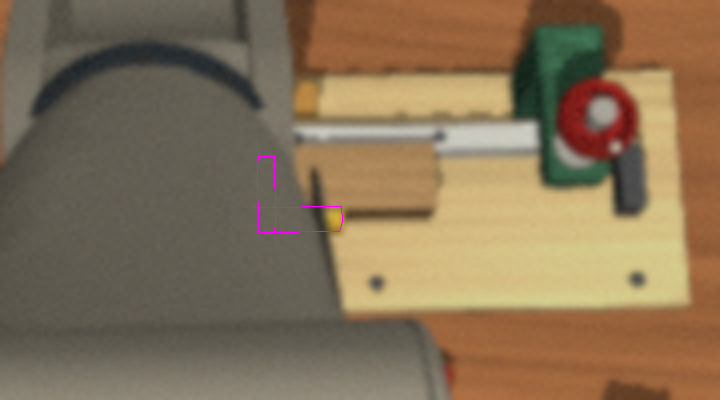

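View pics/side14.png

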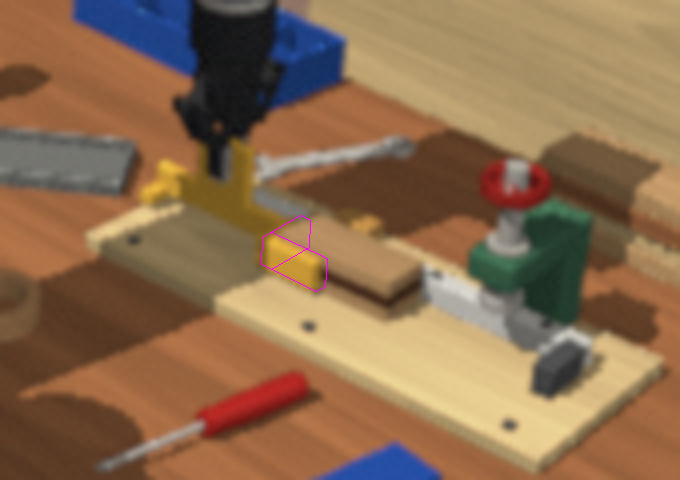

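Call:
drive_tool --moves '[[1, [-0.5, 0.14, 0], 0], [1, [-1.1, 0.14, 0], 0], [1, [-1.8, 0.14, 0], 0], [1, [-2.5, 0.14, 0], 0], [1, [-3.3, 0.14, 0], 0], [1, [-4.1, 0.14, 0], 0], [1, [-4.9, 0.14, 0], 0], [1, [-5.7, 0.14, 0], 0], [1, [-6.5, 0.14, 0], 0], [1, [-7.3, 0.14, 0], 0], [1, [-8.0, 0.14, 0], 0], [1, [-8.6, 0.14, 0], 0]]'

```text
clock: 23.5
eef_pos: [614.2, -27.3, 69.1]
tcp_rot: [-3.137, 0.001, 1.646]
contact_force: [-6.5, 4.0, 0.4]
opening: 0.156
```

```bash
python3 look.py 15
```

```text
TCP jig [21.2 73.2] z 69.1 cheek x -3.8 heel y -7.8 yaw rel -0.0025 F jig [-6.1  4.5  0.4] t 23.5 T [ 0.79  1.34 -0.57]
```

View pics/side15.png

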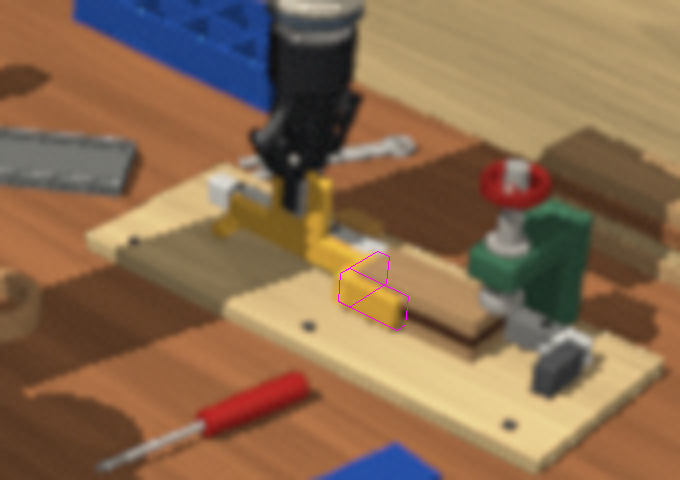

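The front is now entering beneath the shoe. About 57 mm remain, so I'll slow down toward the stop.

Call:
drive_tool --moves '[[1, [-0.5, 0.14, 0], 0], [1, [-1.1, 0.14, 0], 0], [1, [-1.8, 0.14, 0], 0], [1, [-2.5, 0.14, 0], 0], [1, [-3.1, 0.14, 0], 0], [1, [-3.7, 0.14, 0], 0], [1, [-4.2, 0.14, 0], 0], [1, [-4.6, 0.14, 0], 0], [1, [-4.9, 0.14, 0], 0], [1, [-5.1, 0.14, 0], 0], [1, [-5.3, 0.14, 0], 0]]'

```text
clock: 24.98
eef_pos: [618.5, -79.5, 69.1]
tcp_rot: [-3.135, -0.0, 1.645]
contact_force: [-7.2, 6.4, 3.8]
opening: 0.155
```

```bash
python3 look.py 16
```

```text
TCP jig [21.4 20.9] z 69.1 cheek x -3.6 heel y -60.1 yaw rel -0.0032 F jig [-6.7  7.   3.8] t 24.98 T [ 0.88  1.42 -0.55]
```

View pics/side16.png

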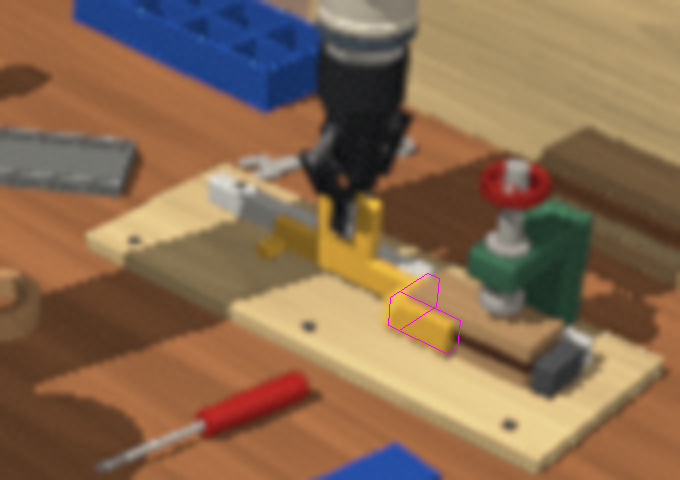

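Call:
drive_tool --moves '[[1, [-0.2, 0.14, 0], 0], [1, [-0.4, 0.14, 0], 0], [1, [-0.6, 0.14, 0], 0], [1, [-0.8, 0.14, 0], 0], [1, [-0.9, 0.14, 0], 0], [1, [-0.9, 0.14, 0], 0]]'

```text
clock: 25.82
eef_pos: [619.0, -83.8, 69.7]
tcp_rot: [-3.132, -0.007, 1.643]
contact_force: [-10.1, 25.1, 13.1]
opening: 0.154
```

```bash
python3 look.py 17
python3 - <<'E'
import cv2
a=cv2.imread("pics/top17.png");b=cv2.imread("pics/side17.png")
cv2.imwrite("pics/s17.png",cv2.resize(b[200:440,360:640],None,fx=2.5,fy=2.5,interpolation=cv2.INTER_CUBIC))
E
```

```text
TCP jig [21.5 16.5] z 69.7 cheek x -3.5 heel y -64.5 yaw rel -0.005 F jig [-8.1 25.8 13.1] t 25.82 T [ 3.91  1.86 -0.63]
```

View pics/s17.png

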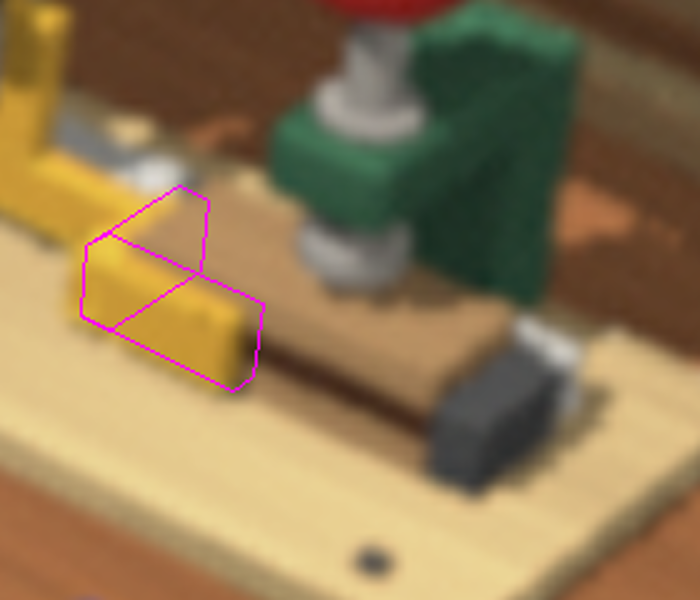

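View pics/top17.png

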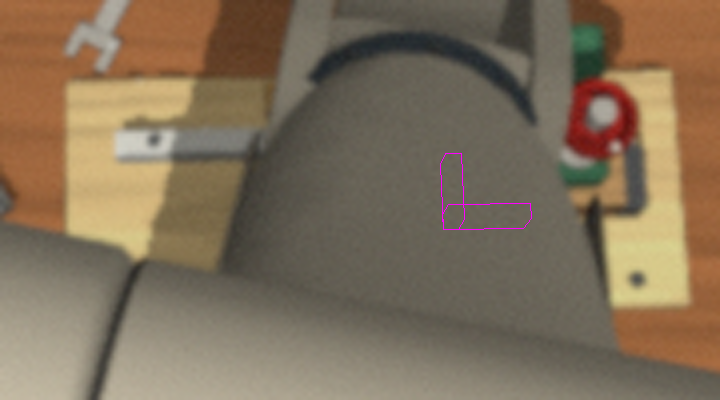

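The block is home: 26 N against the stop and heel at y = -64.5 (expected -65). I'll unload both contacts together, then back away diagonally.

Call:
drive_tool --moves '[[1, [0, 0, 0], 0], [1, [0.06, -0.02, 0], 0], [1, [0.15, -0.08, 0], 0], [1, [0.3, -0.2, 0], 0], [1, [0.6, -0.5, 0], 0], [1, [1.2, -1.2, 0], 0], [1, [1.8, -1.6, 0], 0], [1, [1.8, -1.6, 0], 0]]'

```text
clock: 26.92
eef_pos: [601.3, -66.5, 70.0]
tcp_rot: [-3.131, -0.007, 1.644]
contact_force: [0.4, -0.2, -1.2]
opening: 0.154
```

```bash
python3 look.py 18
python3 - <<'E'
import cv2
b=cv2.imread("pics/side18.png")
cv2.imwrite("pics/s18.png",cv2.resize(b[200:440,360:640],None,fx=2.5,fy=2.5,interpolation=cv2.INTER_CUBIC))
E
```

```text
TCP jig [ 5.2 35.2] z 70.0 cheek x -19.8 heel y -45.8 yaw rel -0.0042 F jig [ 0.4 -0.2 -1.2] t 26.93 T [0.04 0.01 0.02]
```

View pics/s18.png

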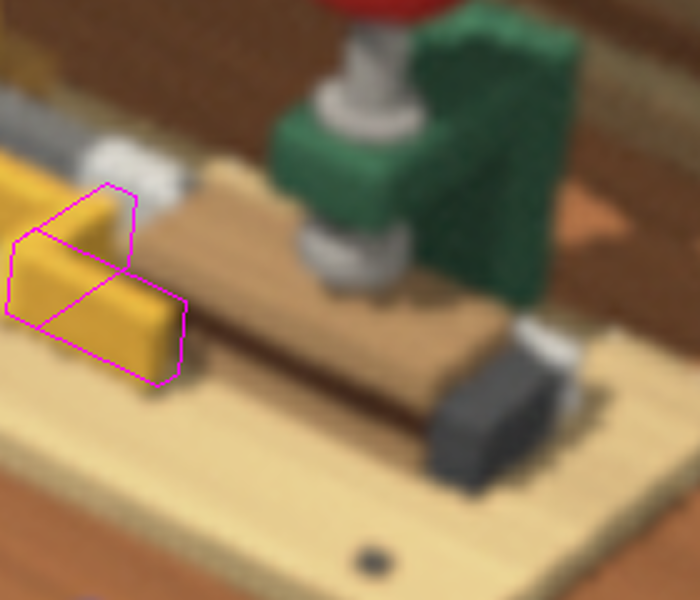

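The block stayed against the stop and fence, and the stick is free. The stick slid about 4 mm rearward in the grip during the stop push, and I'll correct for that. Now I'll measure the empty tray.

Call:
drive_tool --moves '[[1, [0.5, -0.3, -2.5], 0], [1, [1, -0.5, -5], 0], [1, [1.5, -0.5, -7], 0], [1, [1.5, -0.5, -7], 0]]'

```text
clock: 27.52
eef_pos: [597.9, -52.8, 141.8]
tcp_rot: [-3.135, -0.006, 1.644]
contact_force: [0.4, 0.1, -0.9]
opening: 0.156
```

```bash
cat > tray.py <<'E'
from fitsil import *
ims={n:frame(n)["color"][:,:,::-1].copy() for n in("side","top")}
B=[(-130,130,-45,45,0,16)]
M={}
for n in("side","top"):
    l=r.outline_of("tray",n); print(n,[(round(d["score"],2),np.round(d["at"]),int(d["mask"].sum())) for d in l]); M[n]=l[0]["mask"]
def iou(p,cams):
    t=0
    for n in cams:
        s=cv2.resize(sil(n,p,0,B).astype(np.float32),(640,400),interpolation=cv2.INTER_AREA); m=M[n].astype(np.float32)
        t+=np.minimum(s,m).sum()/np.maximum(s,m).sum()
    return t/len(cams)
b=np.array([544,305,-91.])
for cams in(("top",),("side",),("side","top")):
    f=minimize(lambda p:-iou((p[0],p[1],p[2]/100),cams),b,method="Nelder-Mead",options=dict(initial_simplex=np.array([[0,0,0],[8,0,0],[0,8,0],[0,0,8]])+b))
    p=(f.x[0],f.x[1],f.x[2]/100); print(cams,np.round(p,3),-f.fun)
for n,(x0,y0,x1,y1) in(("side",(240,120,400,240)),("top",(170,120,350,240))):
    cr=cv2.resize(ims[n][y0:y1,x0:x1],None,fx=4,fy=4,interpolation=cv2.INTER_CUBIC)
    for q,col in((p,(255,0,255)),):
        S=sil(n,q,0,B)[y0*4:y1*4,x0*4:x1*4].copy(); cs,_=cv2.findContours(S,cv2.RETR_LIST,cv2.CHAIN_APPROX_NONE); cv2.drawContours(cr,cs,-1,col,1)
    cv2.imwrite(f"pics/tr_{n}.png",cr)
E
python3 tray.py; python3 -c "
from h import *
s=r.sense();print(s['eef_pos'],s['tcp_rot'],s['qpos'])"
```

```text
side [(0.91, array([289., 187.]), 995)]
top [(0.62, array([232., 185.]), 2564)]
('top',) [544.083 307.703  -0.923] 0.9631859064102173
('side',) [546.068 314.641  -0.925] 0.9530057907104492
('side', 'top') [543.469 310.619  -0.933] 0.9365381002426147
[595.94825368 -52.92376343 139.14718343] [-3.13049837 -0.00706711  1.64381612] [-0.09401564  0.4185679   1.76255596  0.00620053  0.97259274 -0.17059759]
```

View pics/tr_top.png

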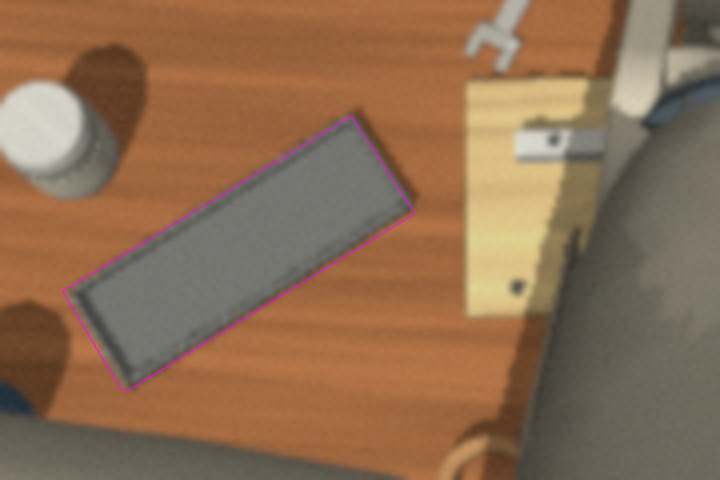

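View pics/tr_side.png

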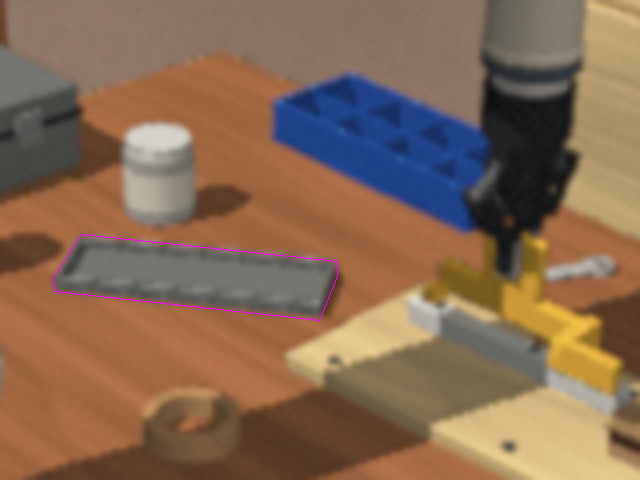

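The tray fit is about (543.7,309.5), yaw -0.925. Compared in the same camera frame, the earlier stick pose was only 3 mm off centre. Now I'll travel to above the tray.

```bash
python3 -c "
from h import *
go((541.7,334.8,130),2.22)"
```

```text
d cm [39.06 -2.57  1.22] roll -33.01290466923462 from [595.9 -52.9 139.1] [-3.13  -0.007  1.644] t 27.725
```

Call:
drive_tool --moves '[[1, [4.5, -0.3, 0], -1], [1, [9.5, -0.6, 0], -4], [1, [14.5, -1, 0], -8], [1, [19.5, -1.3, 0], -13], [1, [24.5, -1.6, 0], -18], [1, [29.5, -2, 0], -23], [1, [34, -2.3, 0.5], -28], [1, [37.5, -2.5, 1], -32], [1, [39, -2.6, 1.2], -33], [1, [39, -2.6, 1.2], -33], [1, [39, -2.6, 1.2], -33]]'

```text
clock: 29.1
eef_pos: [541.5, 332.9, 129.9]
tcp_rot: [-3.135, -0.012, 2.218]
contact_force: [-0.4, -0.2, -1.9]
opening: 0.154
```

```bash
cat > over.py <<'E'
from fitsil import *
import sys
STICK=[(-28,32,-7,7,12,85),(73,85,-37,15,0,28),(73,135,-37,-25,0,28),(-75,85,-7,7,0,20),(-75,-63,-32,7,0,14)]
a=float(sys.argv[2])
s=r.sense(); e=s["eef_pos"]; print(np.round(e,1),np.round(s["tcp_rot"],4),np.round(s["contact_force"],1),s["clock"])
yw=s["tcp_rot"][2]-np.pi;c,sn=np.cos(yw),np.sin(yw)
for n,(x0,y0,x1,y1) in(("side",(230,120,360,220)),("top",(160,120,320,240))):
    im=frame(n)["color"][:,:,::-1]; cr=cv2.resize(im[y0:y1,x0:x1],None,fx=5,fy=5,interpolation=cv2.INTER_CUBIC)
    for b in STICK:
        S=sil(n,(e[0]-a*c,e[1]-a*sn,yw),e[2]-47,[b])[y0*4:y1*4,x0*4:x1*4]; S=cv2.resize(S,(cr.shape[1],cr.shape[0]),interpolation=cv2.INTER_NEAREST)
        cs,_=cv2.findContours(S,cv2.RETR_LIST,cv2.CHAIN_APPROX_NONE); cv2.drawContours(cr,cs,-1,(255,0,255),1)
    cv2.imwrite(f"pics/{n}{sys.argv[1]}.png",cr)
E
python3 over.py 20 8
```

```text
[541.5 332.9 129.9] [-3.1352 -0.0117  2.2183] [-0.4 -0.2 -1.9] 29.1
```

View pics/side20.png

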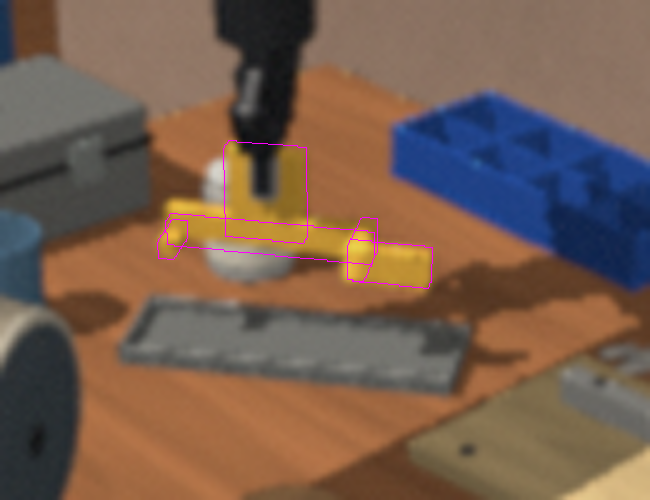

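View pics/top20.png

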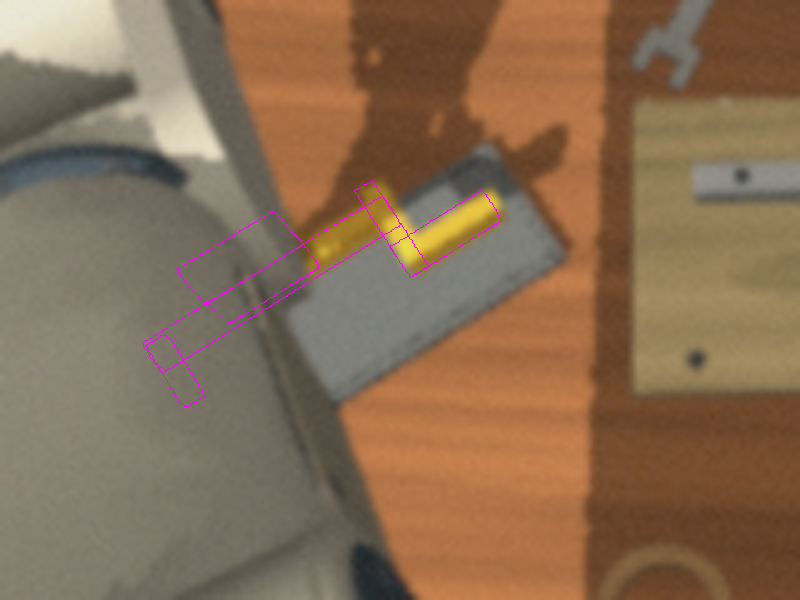

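The model overlays the held stick well, with its nose a touch low, and it is centred over the tray. Lowering.

Call:
drive_tool --moves '[[1, [0, 0, 3], 0], [1, [0, 0, 5.5], 0], [1, [0, 0, 6.9], 0], [1, [0, 0, 7.3], 0], [1, [0, 0, 7.5], 0], [1, [0, 0, 7.5], 0]]'

```text
clock: 29.95
eef_pos: [541.3, 333.6, 56.0]
tcp_rot: [-3.137, -0.012, 2.218]
contact_force: [-0.5, 0.2, -1.1]
opening: 0.153
```

```bash
python3 over.py 21 6
```

```text
[541.3 333.6  56. ] [-3.137  -0.0117  2.2179] [-0.5  0.2 -1.1] 29.95
```

View pics/side21.png

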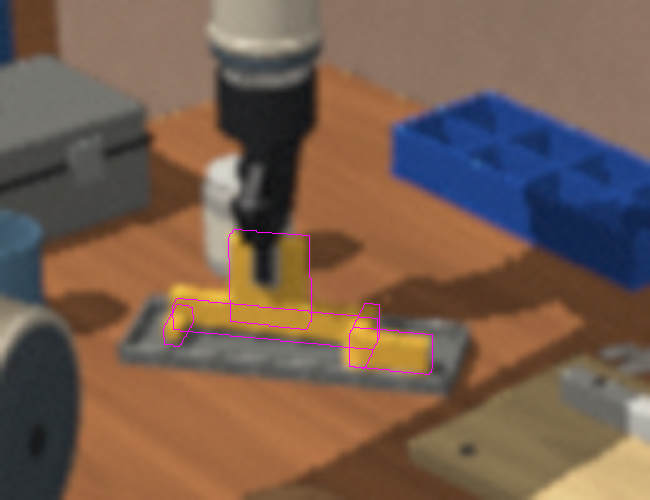

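View pics/top21.png

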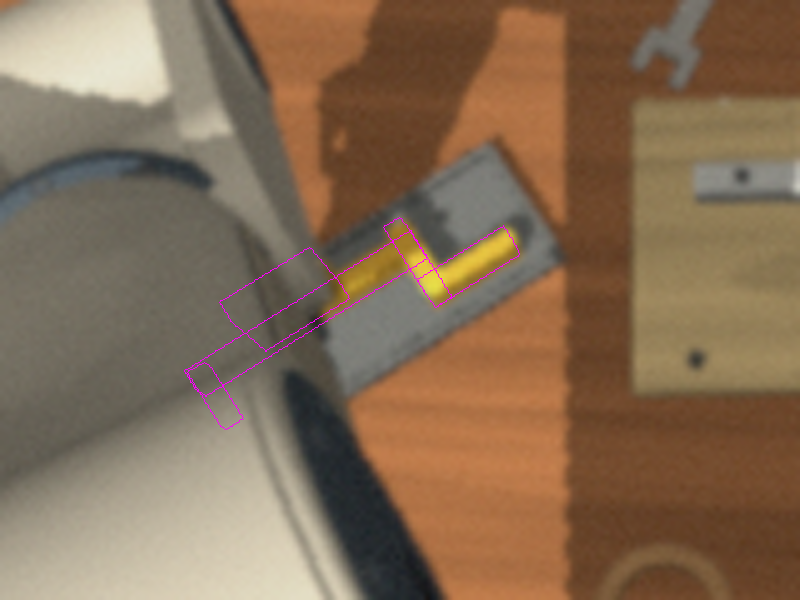

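Inside the tray, with clearance to the walls all round. I'll go down the last few mm until the floor takes it.

Call:
drive_tool --moves '[[1, [0, 0, 0.1], 0], [1, [0, 0, 0.25], 0], [1, [0, 0, 0.35], 0], [1, [0, 0, 0.4], 0], [1, [0, 0, 0.4], 0]]'

```text
clock: 30.68
eef_pos: [541.6, 334.4, 52.8]
tcp_rot: [-3.138, -0.012, 2.218]
contact_force: [-2.2, 2.7, 5.9]
opening: 0.152
```

Call:
drive_tool --moves '[[0.8, [0, 0, 0.05], 0], [0.7, [0, 0, 0.05], 0], [0.5, [0, 0, 0], 0], [0.3, [0, 0, 0], 0], [0.2, [0, 0, 0], 0], [0.2, [0, 0, 0], 0], [0.1, [0, 0, -2], 0], [0.1, [0, 0, -5], 0], [0.1, [0, 0, -9], 0], [0.1, [0, 0, -13], 0], [0.1, [0, 0, -13], 0]]'

```text
clock: 32.05
eef_pos: [545.0, 334.7, 188.0]
tcp_rot: [3.137, -0.011, 2.218]
contact_force: [-1.2, 1.5, -1.3]
opening: 0.902
```

```bash
python3 over.py 22 6
```

```text
[545.  334.7 188. ] [ 3.137  -0.011   2.2183] [-1.2  1.5 -1.3] 32.05
```

View pics/side22.png

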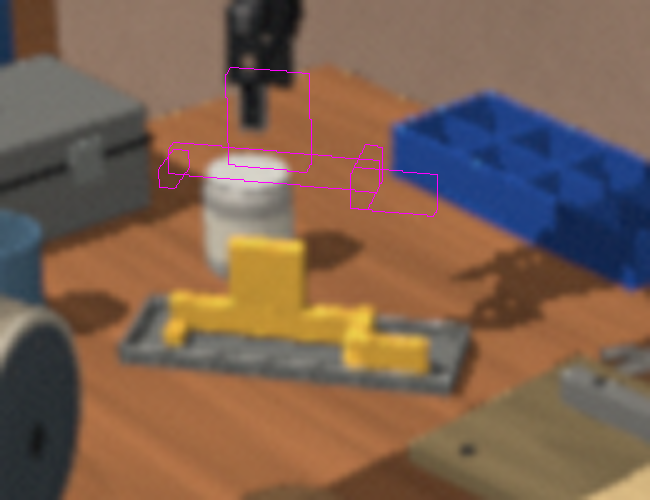

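The stick sits flat in the tray. I'll move the arm clear and check everything.

Call:
drive_tool --moves '[[0, [5, 0, -2], 0], [0, [10, 0, -4], 0], [0, [15, 0, -4], 0], [0, [20, 0, -4], 0], [0, [25, 0, -4], 0], [0, [30, 0, -4], 0], [0, [35, 0, -4], 0], [0, [35, 0, -4], 0]]'

```text
clock: 33.15
eef_pos: [329.4, 614.2, 226.6]
tcp_rot: [-3.138, -0.012, 2.222]
contact_force: [0.2, -0.5, -0.6]
opening: 0.999
```

Run:
```python
from fitsil import *
ims={n:frame(n)["color"][:,:,::-1].copy() for n in("side","top")}
for n in ims: cv2.imwrite(f"pics/{n}23.png",ims[n])
cv2.imwrite("pics/c23t.png",cv2.resize(ims["top"][120:210,275:460],None,fx=4,fy=4,interpolation=cv2.INTER_CUBIC))
cv2.imwrite("pics/c23s.png",cv2.resize(ims["side"][150:280,240:460],None,fx=3.6,fy=3.6,interpolation=cv2.INTER_CUBIC))
M={n:r.outline_of("block",n)[0] for n in("side","top")}
print({n:(M[n]["score"],M[n]["at"]) for n in M})
print(spots(["wheel_grip","shoe_face","stick_mid","tray"]))
print(r.sense()["clock"],r.sense()["contact_force"],r.sense()["opening"])
```

```text
{'side': (0.75, [411.4, 231.6]), 'top': (0.91, [398.1, 169.1])}
{('wheel_grip', 'side'): [(0.81, array([416.4, 193.1])), (0.55, array([293.4, 191.6]))], ('wheel_grip', 'top'): [(0.88, array([418.5, 146.4]))], ('shoe_face', 'side'): [(0.73, array([412.8, 223.6]))], ('shoe_face', 'top'): [(0.82, array([408.5, 159.6]))], ('stick_mid', 'side'): [(0.63, array([293.2, 191. ]))], ('stick_mid', 'top'): [(0.98, array([212.6, 303.1])), (0.64, array([232.3, 181.2]))], ('tray', 'side'): [(0.85, array([289.3, 189.7]))], ('tray', 'top'): [(0.81, array([231.6, 186.8])), (0.66, array([246.6, 172.6]))]}
33.75 [-0.41777971 -0.56119524 -0.72283605] 1.0000007680833454
```

View pics/top23.png

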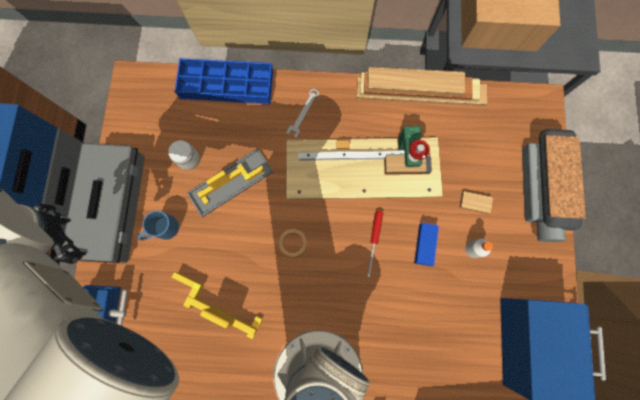

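View pics/c23t.png

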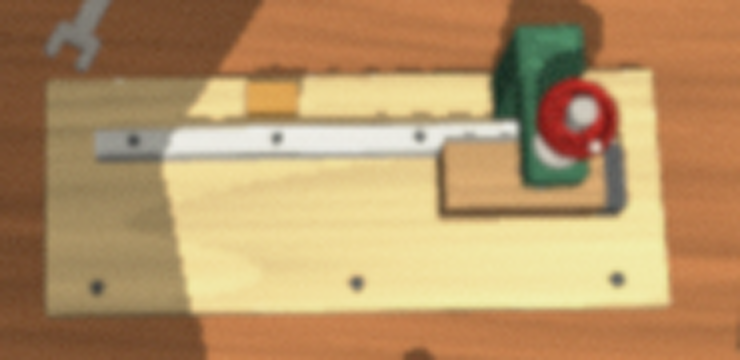

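View pics/c23s.png

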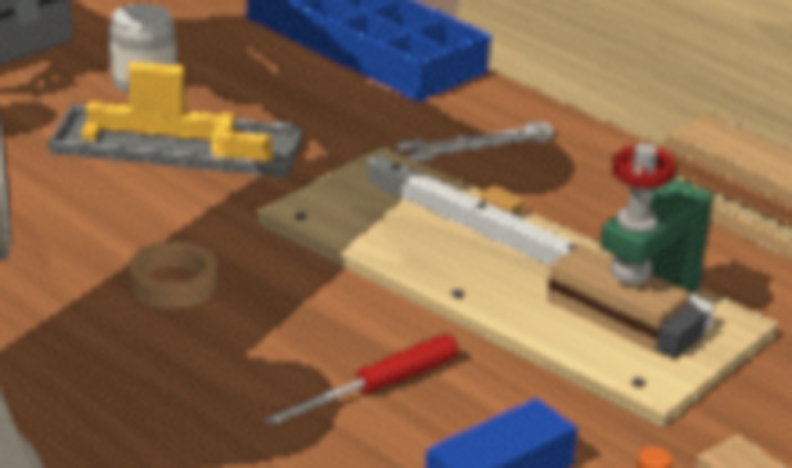

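The block is home, square against both fence and stop, with the shoe raised above it. The stick is flat in the tray and every bystander is where it was. I'll hand the job in.

```bash
python3 -c "
from rig import r
print(r.sign_off())"
```

```text
the job is handed in; nothing more can be done
None
```

The job is done and handed in at about 34 s of the 72 s allowed; the sign-off gives no verdict.

- **Press:** I wound the handwheel about 3.26 rad counter-clockwise. The hand rose 21 mm with it, as the screw lead predicts, which leaves the shoe at least 8 mm above the block.
- **Block:** Using only the yellow stick from the tray, I pressed the block square to the fence where it lay (about 9 N). I then fed it along the fence with 6–8 N of side pressure until it met the end stop at 26 N. The stick's heel ended at jig y = -64.5 mm, where -65 was expected.
- **Stick:** It is back flat in the tray, released, and the arm is clear of everything.

**Last checks:** The final pictures show the block flush with the fence and stop, the shoe raised above it, and the stick flat in the tray. The bystanders, the larger stick on the table and the blue look-alike block are where they started.

**Disagreements:**
- My camera-only estimate of the jig was about 4 mm off from where the wheel turned out to be when gripped; I used the wheel position.
- The stick slipped 2–4 mm in the grip at the end stop. I allowed for this when putting it back.
- The network's estimate of the stick's head position in the air was about 7–10 mm off, so I relied on fits to the outline instead.

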